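# Return loose power-supply components to their stock drawers

## Robot

A 7-joint arm with a two-finger parallel gripper is mounted at the origin on the work surface. World frame = base frame: x ahead of the robot, y to its left, z up, the work surface at z = 0. Lengths are in m, angles in rad, forces in N, time in s.
With the tool pointing down it reaches from about 0.425 to 0.875 m from the base axis. Payload 4.7 kg.
Tool frame: the origin (TCP) lies at the very end of the fingers, on their centre line; the grasp point (between the pads) lies 19 mm behind it (grip_point_offset is the distance from the TCP to the grasp point, in m); x points along the fingers, z is the direction in which the jaws open and shut, and the axes are right-handed (so a half turn about x gives the same grasp; the last joint's range is limited). The gripper opens to 87 mm and grips with 3 to 60 N. Pads are 19 mm wide; open, the fingers measure 117 mm over their backs; the gripper's body (75 mm by 190 mm) begins 51 mm behind the grasp point.
Start: joints at [-1.212, 0.321, -0.07, 1.45, 0.023, 1.371, -0.057], TCP at [0.22, 0.612, 0.223] pointing down, gripper open.
Joint ranges: [-2.86, 2.86], [-0.3, 2.09], [-1.38, 1.24], [0.06, 2.45], [-1.56, 4.7], [0.09, 2.05], [-2.69, 2.69]. Speed limits (rad/s): [2.57, 2.57, 3.14, 3.14, 3.14, 3.14, 3.14].

## Interface

Orientations are given as a rotation vector (axis times angle).
In Python, from bench import get_state, get_image, calibration, close_job, grip_point_offset gives the robot as it stands.
- The arm moves only by the tool play_rows, never from a script. Its argument "targets" is a list of rows, each an object with "claw": the closure, from 0 (fully open) to 1 (shut); "linear": the shift along the tool's x, y, z as a fraction of full scale, a list of three; "rotation": the turn, a rotation vector about the tool's x, y, z as a fraction of full scale, a list of three. In form: [{"claw": claw, "linear": [x, y, z], "rotation": [wx, wy, wz]}, ...]. A call has 1 to 10 rows; each row shifts and turns the pose as measured when the row begins, along the tool's axes as they then stand; what a row does not reach is not made up. Full scale, the value 1, is 2.5 cm for a shift and 90 degrees for a turn. A row lasts 1/12 s, in which the tool goes at most 41.7 mm and 7.16 degrees, less where a joint would pass 70% of its speed; a pose out of reach is approached as far as the arm can. A call with a number of a shift or a turn outside -1 to 1 is refused whole. A call with a gripper value outside its range is refused whole. The fingers move at their own pace and stop on an object; "newtons" is the grip in N (left out, the last holds). Time passes only in rows, so rows that do not move let the fingers close. It gives the time, the measured TCP pose, the force and the opening at its end, in the units of the state.
- get_state(): the state, without advancing time (a new reading comes with each control period).
- get_image(name): name is "scene" or "top" or "wrist"; returns the picture (480x640x3 uint8, blue, green, red); there is no depth.
- calibration(name): a dict with "fx", "fy", "cx", "cy" (pixels), "rvec" (rotation vector, rad) and "tvec" (3), from world to camera coordinates, as OpenCV has them; the wrist camera has in their place "hand_eye" (4x4, takes a point from camera to tool coordinates, whose origin is the TCP and whose axes are the tool frame's). Camera axes: x right, y down, z forward; pixel columns grow to the right and rows downward; lengths in m; the calibration is good to about 2 mm. A picture is of the moment at which its call begins: read the wrist's pose just before it. calibration takes no time and is no camera call.
- close_job(): hands the job in, once; it reports no verdict.
The state is a dict: "time": time; "joint_positions": joint angles; "qd": joint speeds; "joint_torque": joint torques, N m; "position": TCP position; "tool_rot": TCP orientation; "ft_force": force on the tool from outside, world axes, zero at the start; "torque": the same for the moment, N m; "grip_width": opening from 0.0 (shut) to 1.0 (fully open).
Only numpy, scipy, OpenCV 4.12 (cv2) and the standard library are available. Lean on these libraries where they do the work, as an engineer would, in place of code of your own. Each camera call takes 0.05 s, during which the arm holds its last target. There are 200 camera calls.

## Task

Put the five loose components on the cutting mat away in the four pulled-out stock drawers, each in the drawer that already holds its own kind and size (both chokes go in the choke drawer). Leave every part resting on the drawer's floor, not on another part, the right way up as it is now: capacitors upright, chokes flat, heat sink with its fins up. Leave the soldering-iron stand where it is; the iron is hot.

Things in the scene. Friction and masses are not known exactly. Their poses are not given: they have to be found in the camera images.
- cap_large: large screw-terminal capacitor standing upright: black cylinder 50 mm across, 70 high, two small screw terminals 6 mm high on top (76 in all), 0.2 kg. Origin at the centre of its underside, z up along its axis
- cap_small: small screw-terminal capacitor standing upright: black cylinder 36 mm across, 52 high, two small screw terminals 6 mm high on top (58 in all), 0.075 kg. Origin at the centre of its underside, z up along its axis
- choke_a: toroidal choke lying flat: copper-wound disc 46 mm across, 21 high, black resin centre (solid, no hole), 0.1 kg. Origin at the centre of its underside, z up along its axis
- choke_b: second toroidal choke, the same as choke_a. Origin at the centre of its underside, z up along its axis
- sink: bare aluminium heat sink, 50 (x) x 36 (y) x 25 high, base plate down, seven fins running along x; grip it across y over the outer fins, 0.065 kg. Origin at the centre of its underside, z up
- drawer_large: fixed grey plastic drawer, open on top, 172 (x) x 118 (y) x 42 mm outside; walls and floor 3 mm (floor 3 mm above origin). Origin: centre of its underside; x from front to back; front (-x, to the robot) has a label and a pull to x = -97. Free floor: x -83 to +25, y -56 to +56; behind it fixed stock: two large capacitors, 73 to their rims and 79 mm to their terminals above the origin
- drawer_small: fixed grey plastic drawer, open on top, 172 (x) x 118 (y) x 42 mm outside; walls and floor 3 mm (floor 3 mm above origin). Origin: centre of its underside; x from front to back; front (-x, to the robot) has a label and a pull to x = -97. Free floor: x -83 to +25, y -56 to +56; behind it fixed stock: three small capacitors, 55 to their rims and 61 mm to their terminals above the origin
- drawer_choke: fixed grey plastic drawer, open on top, 172 (x) x 118 (y) x 42 mm outside; walls and floor 3 mm (floor 3 mm above origin). Origin: centre of its underside; x from front to back; front (-x, to the robot) has a label and a pull to x = -97. Free floor: x -83 to +25, y -56 to +56; behind it fixed stock: two chokes, tops 24 above origin. Two more fit side by side at x -30, y -27 and 27
- drawer_sink: fixed grey plastic drawer, open on top, 172 (x) x 118 (y) x 42 mm outside; walls and floor 3 mm (floor 3 mm above origin). Origin: centre of its underside; x from front to back; front (-x, to the robot) has a label and a pull to x = -97. Free floor: x -83 to +25, y -56 to +56; behind it fixed stock: two heat sinks, up to 28 mm above the origin
- iron_stand: beige sheet-metal stand, base 150 (x) x 75 (y), with brass-wool cup and a white cordless iron leaning in it, 250 high; loose, 0.75 kg, to the right of the mat. Origin: centre of the base's underside, on the table (z = 0). The mat is 2 mm thick: components and drawers start at z = 2 mm. A solder spool (48 high), screwdriver, flux bottle (under 70 high) and cutters also lie on the mat
Things that resemble listed ones, but are neither listed nor needed, are in the scene too. What is shaped like the sink but green or turquoise is not meant.

How it is judged:
By the outcome, as a careful person would: the job done as asked, in the order asked, and still so for the second after the job is handed in, with the robot touching nothing.
It also fails if it takes over 120 s, if anything falls off the work surface, if the arm or the gripper's body presses on something with over 40 N, if the wrist force passes 120 N, or if a joint passes its speed limit or range.

## Working session

There is one attempt and no reset: what is moved stays moved. The work goes in short steps, Python scripts to look and compute and a tool call to move; the robot and the scene stay as the last step left them, time stands still between calls to the robot, and variables do not carry over. Pictures are saved under pics/ and viewed, about 12 in all and at most 16, crops included, and the job is handed in when it is done.

Besides the shell and the picture viewer there is one more tool, called after "Emit:" as name(argument=value, ...) on one line, values as JSON. play_rows: Moves the arm, as the interface text tells. Shift numbers are shares of 2.5 cm and turn numbers shares of 90 degrees, none past 1 either way. Its arguments: {"type":"object","properties":{"targets":{"type":"array"},"newtons":{"type":"number"}},"required":["targets"]}

```bash
mkdir -p pics; ls
python3 - <<'E'
from bench import *
import cv2
s=get_state();print(s)
print(grip_point_offset if not callable(grip_point_offset) else grip_point_offset())
for n in("top","scene","wrist"):
    print(n,calibration(n)); cv2.imwrite(f"pics/{n}0.png",get_image(n))
E
```

```text
pics
{'time': 0.0, 'joint_positions': array([-1.21191008,  0.32187043, -0.07010912,  1.45169716,  0.02263267,
        1.37082147, -0.05688438]), 'qd': array([-0.00099041, -0.00175458,  0.00057116, -0.0003837 , -0.00216412,
       -0.00109189,  0.00039744]), 'joint_torque': array([ 2.11532688e-04, -4.91288924e+01, -4.03726939e-01, -3.12526703e+01,
       -6.40363223e-02,  4.37287556e-02,  1.45186282e-04]), 'position': array([0.21954732, 0.6111885 , 0.22141982]), 'tool_rot': array([-0.95288645,  1.35439504,  0.95080955]), 'ft_force': array([ 0.11083077,  0.73138129, -0.05569755]), 'torque': array([-0.0273647 ,  0.01383334, -0.00327676]), 'grip_width': 0.999989157589635}
0.0187
top {'fx': 437.8893247169637, 'fy': 437.8893247169637, 'cx': 319.8529241435499, 'cy': 235.82438278388435, 'rvec': array([ 2.16954077, -2.21214346,  0.07353278]), 'tvec': array([-0.09247664,  0.51105121,  1.02140414])}
scene {'fx': 463.3693895638538, 'fy': 463.3693895638538, 'cx': 316.91670152160987, 'cy': 242.8030256171843, 'rvec': array([ 0.90281233,  2.6768257 , -0.83715443]), 'tvec': array([ 0.44757098, -0.16586598,  1.14467466])}
wrist {'fx': 412.5622272973421, 'fy': 412.5622272973421, 'cx': 319.0545376471237, 'cy': 233.9100293717899, 'hand_eye': array([[ 4.63948018e-04, -2.67401563e-01,  9.63585071e-01,
        -1.63032052e-01],
       [ 1.02184732e-03, -9.63584545e-01, -2.67401909e-01,
         7.41800468e-02],
       [ 9.99999370e-01,  1.10869741e-03, -1.73809568e-04,
         1.79499050e-04],
       [ 0.00000000e+00,  0.00000000e+00,  0.00000000e+00,
         1.00000000e+00]])}
```

View pics/top0.png

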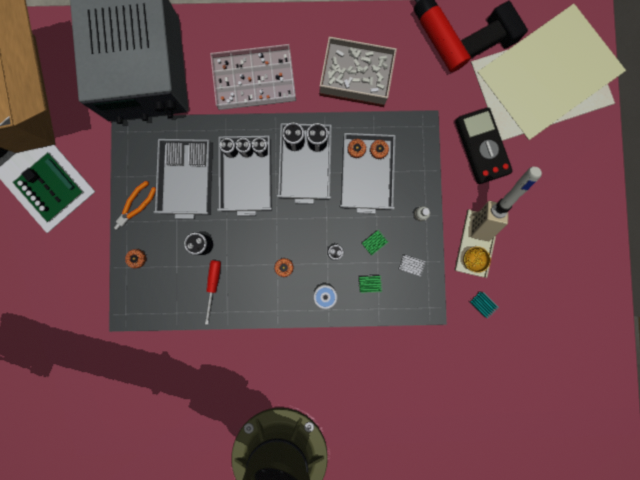

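View pics/scene0.png

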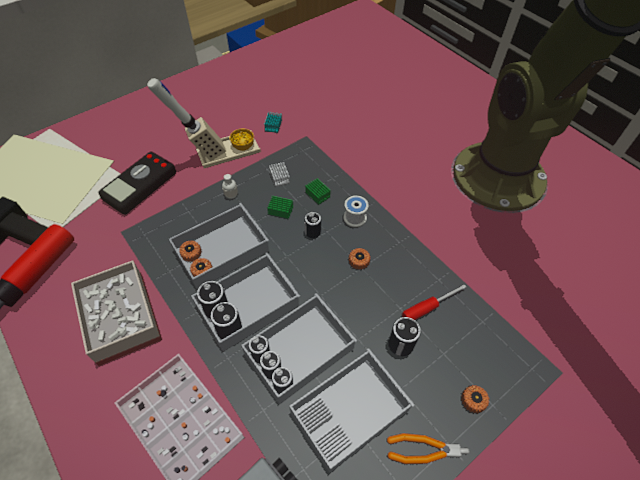

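```bash
cat > h.py <<'E'
from bench import *
import cv2, numpy as np
from scipy.spatial.transform import Rotation as R
def cam(name,s=None):
    c=calibration(name)
    K=np.array([[c['fx'],0,c['cx']],[0,c['fy'],c['cy']],[0,0,1]])
    if name=='wrist':
        s=s or get_state(); T=np.eye(4);T[:3,:3]=R.from_rotvec(s['tool_rot']).as_matrix();T[:3,3]=s['position']
        W=T@c['hand_eye'];return K,W[:3,:3],W[:3,3]
    Rm=R.from_rotvec(c['rvec']).as_matrix();return K,Rm.T,-Rm.T@c['tvec']
def cast(c,px,z):
    K,Rw,o=c;px=np.atleast_2d(px).astype(float)
    d=(Rw@np.linalg.inv(K)@np.c_[px,np.ones(len(px))].T).T
    return o+d*((z-o[2])/d[:,2])[:,None]
def proj(c,P):
    K,Rw,o=c;q=(K@Rw.T@(np.atleast_2d(P)-o).T).T;return q[:,:2]/q[:,2:]
def blobs(m,amin=40):
    n,l,st,ce=cv2.connectedComponentsWithStats(m.astype(np.uint8))
    return [(ce[i],st[i],l==i) for i in range(1,n) if st[i][4]>=amin]
def go(p=None,yaw=None):
    """print remaining shift in tool axes, units of 2.5cm, and turn about tool x in units of 90deg; yaw=world angle of jaw axis (deg)"""
    s=get_state();M=R.from_rotvec(s['tool_rot']).as_matrix()
    a=np.degrees(np.arctan2(M[1,2],M[0,2]));print('t',round(s['time'],2),'pos',s['position'].round(4),'jaw',a.round(2),'toolx',M[:,0].round(3),'w',round(s['grip_width'],3),'F',s['ft_force'].round(1))
    if p is not None: print('units',(M.T@(np.array(p)-s['position'])/.025).round(2),'len',np.linalg.norm(np.array(p)-s['position']).round(3))
    if yaw is not None:
        d=(yaw-a+90)%180-90;t=-d
        print('turn',(t/90).round(3),'deg',t.round(1))
E
python3 - <<'E'
from h import *
go()
im=cv2.imread('pics/top0.png');c=cam('top');hsv=cv2.cvtColor(im,cv2.COLOR_BGR2HSV)
print('tcp px',proj(c,get_state()['position']),'cam',c[2])
# orange chokes
H,S,V=cv2.split(hsv)
for ce,st,_ in blobs((H>5)&(H<16)&(S>110)&(V>90)&(np.arange(480)[:,None]<330)&(np.arange(480)[:,None]>120),60): print('orange',ce.round(1),st,cast(c,ce,.02)[0].round(4))
# drawers light grey rims+floor
m=(S<45)&(V>105)
for ce,st,l in blobs(m,25):
    if 110<ce[1]<330 and 110<ce[0]<445:
        r=cv2.minAreaRect(np.argwhere(l)[:,::-1].astype(np.float32));print('grey',ce.round(1),st,np.round(r[0],1),np.round(r[1],1),round(r[2],1))
v=im[110:345,100:520];cv2.imwrite('pics/c1.png',cv2.resize(v,(800,448),interpolation=cv2.INTER_CUBIC))
E
```

```text
t 0.15 pos [0.2196 0.6113 0.2217] jaw 70.24 toolx [-0.    -0.001 -1.   ] w 1.004 F [ 0.6 -0.   0.1]
tcp px [[-61.84667704 392.16097397]] cam [ 0.44341263 -0.09795149  1.05203727]
orange [356.5 147.8] [348 139  18  18 207] [ 0.7183 -0.1941  0.02  ]
orange [379.1 148.7] [370 140  19  18 202] [ 0.7151 -0.2482  0.02  ]
orange [137.8 199.8] [122 181  34  38 444] [0.6028 0.3275 0.02  ]
orange [134.2 258.3] [125 249  19  19 223] [0.4644 0.3349 0.02  ]
orange [283.5 267.1] [275 258  18  19 221] [ 0.4369 -0.0156  0.02  ]
grey [304.5 168.4] [ 277  122   55   82 2993] [304.8 162.7] [53.1 80.4] 2.2
grey [367.  178.5] [ 340  133   55   81 2984] [368.6 173.3] [54.1 79.7] 2.7
grey [245.1 178.3] [ 217  136   54   80 3140] [243.5 175.5] [79. 53.] 90.0
grey [183.4 185. ] [ 154  139   55   80 2674] [181.2 178.4] [52.  79.6] 2.1
grey [175.2 153.4] [173 143   6  21  67] [174.7 153.1] [20.4  4.5] 78.7
grey [179.8 150.3] [178 143   4  20  44] [179.5 152.5] [19.  3.] 90.0
grey [193.2 154.1] [191 144   6  20  70] [192.6 153.7] [19.6  4.5] 78.7
grey [200.  153.1] [196 144   9  20  95] [200.  153.5] [19.  8.] 90.0
grey [423.3 213. ] [417 207  13  13 134] [423. 213.] [12. 12.] 90.0
grey [120.1 221.3] [114 214  14  15  90] [119.4 222.1] [ 7.8 14.7] 39.8
grey [193.1 243. ] [184 233  22  21 115] [194.5 243. ] [20. 21.] 90.0
grey [335.8 252.1] [328 245  16  15 129] [335.5 252. ] [14. 15.] 90.0
grey [412.  265.1] [399 255  27  22 377] [411.9 265. ] [23.1 16.4] 18.4
grey [338.5 263.1] [311 261  57   7  92] [339.  264.3] [56.  6.] 1.4
grey [324.2 299.3] [308 285  30  27 223] [322.5 298. ] [26. 29.] 90.0
grey [208.  309.4] [205 293   7  32  84] [207.9 308.5] [ 3.3 31.5] 6.3
grey [325.  297.1] [321 293   9   9  56] [325. 297.] [8. 8.] 90.0
grey [287.6 310.3] [271 309  36   3  51] [288.5 310. ] [35.  2.] -0.0
grey [355.6 309.3] [345 309  23   2  34] [356.  309.5] [ 1. 22.] 90.0
```

View pics/c1.png

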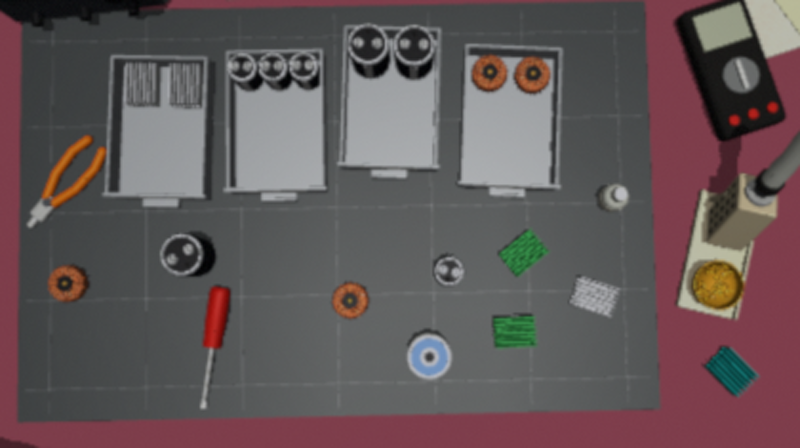

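Run:
```python
from h import *
c=cam('top')
D=dict(choke=[(466,45),(562,47),(560,188),(459,187)],large=[(344,25),(441,27),(439,169),(338,166)],small=[(227,50),(323,48),(327,189),(226,190)],sink=[(111,56),(210,56),(209,199),(104,196)])
for k,v in D.items():
    p=cast(c,np.array(v)/1.905+[100,110],.044)[:,:2];fx=(p[0]+p[1]-p[2]-p[3])/2;fy=(p[0]+p[3]-p[1]-p[2])/2
    print(k,p.mean(0).round(4),'len',np.linalg.norm(fx).round(3),np.linalg.norm(fy).round(3),'yaw',np.degrees(np.arctan2(fx[1],fx[0])).round(1),np.degrees(np.arctan2(-fy[0],fy[1])).round(1))
for n,u,z in [('sink',(411.9,265),.027),('capS',(335.8,252.1),.054),('capL',(195.5,243),.072),('spool',(325,297),.05),('bottle',(423,213),.06)]: print(n,cast(c,u,z)[0].round(4))
b=cv2.boxPoints(((411.9,265.),(23.1,16.4),18.4));p=cast(c,b,.027);print(p.round(4))
print([np.degrees(np.arctan2(*(p[i+1]-p[i])[[1,0]])) for i in range(3)])
go((.465,.335,.15),90)
```

```text
choke [ 0.6563 -0.2189] len 0.175 0.12 yaw -3.3 -2.0
large [ 0.6838 -0.0711] len 0.176 0.121 yaw -2.6 -2.5
small [0.6586 0.0695] len 0.174 0.12 yaw 0.1 -0.2
sink [0.6521 0.2126] len 0.175 0.124 yaw -1.6 -1.9
sink [ 0.436  -0.3161  0.027 ]
capS [ 0.4689 -0.1378  0.054 ]
capL [0.4949 0.1765 0.072 ]
spool [ 0.3675 -0.1112  0.05  ]
bottle [ 0.554  -0.3383  0.06  ]
[[ 0.427  -0.2841  0.027 ]
 [ 0.4631 -0.2974  0.027 ]
 [ 0.445  -0.3481  0.027 ]
 [ 0.409  -0.3348  0.027 ]]
[np.float64(-20.16199331718437), np.float64(-109.56581450139241), np.float64(159.65456556547167)]
t 0.15 pos [0.2196 0.6113 0.2217] jaw 70.24 toolx [-0.    -0.001 -1.   ] w 1.004 F [ 0.6 -0.   0.1]
units [  2.88 -12.98  -7.08] len 0.376
turn -0.22 deg -19.8
```

Emit:
play_rows(targets=[{"claw": 0.2,"linear": [0.2,-1,-0.55],"rotation": [0,0,0]},{"claw": 0.2,"linear": [0.2,-1,-0.55],"rotation": [0,0,0]},{"claw": 0.2,"linear": [0.2,-1,-0.55],"rotation": [0,0,0]},{"claw": 0.2,"linear": [0.2,-1,-0.55],"rotation": [0,0,0]},{"claw": 0.2,"linear": [0.2,-1,-0.55],"rotation": [0,0,0]},{"claw": 0.2,"linear": [0.2,-1,-0.55],"rotation": [0,0,0]},{"claw": 0.2,"linear": [0.2,-1,-0.55],"rotation": [0,0,0]},{"claw": 0.2,"linear": [0.2,-1,-0.55],"rotation": [0,0,0]},{"claw": 0.2,"linear": [0.2,-1,-0.55],"rotation": [0,0,0]},{"claw": 0.2,"linear": [0.2,-1,-0.55],"rotation": [0,0,0]}], newtons=25)

```text
time: 0.98
position: [0.4071, 0.3953, 0.1654]
tool_rot: [-0.963, 1.353, 0.969]
ft_force: [-0.5, 0.5, -0.7]
grip_width: 0.8
```

Emit:
play_rows(targets=[{"claw": 0.2,"linear": [0,0,0],"rotation": [0.078,0,0]},{"claw": 0.2,"linear": [0,0,0],"rotation": [0.078,0,0]},{"claw": 0.2,"linear": [0,0,0],"rotation": [0.078,0,0]},{"claw": 0.2,"linear": [0,0,0],"rotation": [0.078,0,0]},{"claw": 0.2,"linear": [0,0,0],"rotation": [0.078,0,0]},{"claw": 0.2,"linear": [0,0,0],"rotation": [0.078,0,0]},{"claw": 0.2,"linear": [0,0,0],"rotation": [0.078,0,0]},{"claw": 0.2,"linear": [0,0,0],"rotation": [0.078,0,0]},{"claw": 0.2,"linear": [0,0,0],"rotation": [0.078,0,0]},{"claw": 0.2,"linear": [0,0,0],"rotation": [0.078,0,0]}])

```text
time: 1.82
position: [0.4135, 0.3819, 0.1604]
tool_rot: [-0.001, 1.581, -0.016]
ft_force: [-0.1, 0.1, -0.2]
grip_width: 0.8
```

```bash
python3 -c "
from h import *
go((.464,.335,.12),0)"
```

```text
t 1.82 pos [0.4135 0.3819 0.1604] jaw -0.57 toolx [-0.011 -0.011 -1.   ] w 0.8 F [-0.1  0.1 -0.2]
units [ 1.61 -1.84  2.05] len 0.08
turn -0.006 deg -0.6
```

Emit:
play_rows(targets=[{"claw": 0.2,"linear": [0.5,-0.6,0.7],"rotation": [0,-0.007,0.006]},{"claw": 0.2,"linear": [0.5,-0.6,0.7],"rotation": [0,0,0]},{"claw": 0.2,"linear": [0.5,-0.6,0.65],"rotation": [0,0,0]},{"claw": 0.2,"linear": [0,0,0],"rotation": [0,0,0]},{"claw": 0.2,"linear": [0,0,0],"rotation": [0,0,0]}])

```text
time: 2.23
position: [0.464, 0.3363, 0.1209]
tool_rot: [0.009, 1.571, -0.01]
ft_force: [-0.8, 1.4, 0.1]
grip_width: 0.799
```

```bash
cat >> h.py <<'E'
def look(name):
    s=get_state();c=cam('wrist',s);im=get_image('wrist');cv2.imwrite(f'pics/{name}.png',im);return c,im
E
python3 - <<'E'
from h import *
go((.464,.335,.12),0)
c,im=look('w1');H,S,V=cv2.split(cv2.cvtColor(im,cv2.COLOR_BGR2HSV))
for ce,st,l in blobs((H>4)&(H<17)&(S>110)&(V>70),1500):
    (e,r)=cv2.minEnclosingCircle(np.argwhere(l)[:,::-1].astype(np.float32));p=cast(c,e,.02)[0];q=cast(c,(e[0]+r,e[1]),.02)[0];print(np.round(e,1),r,st,p.round(4),np.linalg.norm(q-p))
E
```

```text
t 2.23 pos [0.464  0.3363 0.1209] jaw -0.7 toolx [ 0. -0. -1.] w 0.799 F [-0.8  1.4  0.1]
units [ 0.04 -0.05 -0.  ] len 0.002
turn -0.008 deg -0.7
[322.  234.8] 34.819393157958984 [ 288  200   69   70 2937] [0.4651 0.3359 0.02  ] 0.02313300577689667
```

View pics/w1.png

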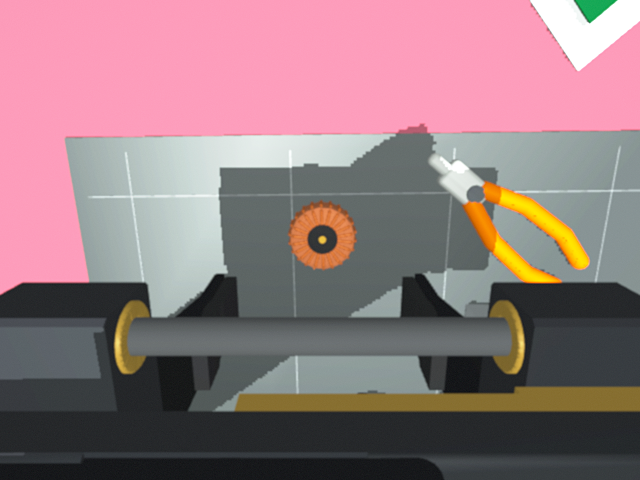

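Emit:
play_rows(targets=[{"claw": 0.2,"linear": [1,0,0.04],"rotation": [-0.008,0,0]},{"claw": 0.2,"linear": [1,0,0],"rotation": [0,0,0]},{"claw": 0.2,"linear": [1,0,0],"rotation": [0,0,0]},{"claw": 0.2,"linear": [1,0,0],"rotation": [0,0,0]},{"claw": 0.2,"linear": [0.5,0,0],"rotation": [0,0,0]},{"claw": 0.2,"linear": [0,0,0],"rotation": [0,0,0]}])

```text
time: 2.78
position: [0.4643, 0.3434, 0.0087]
tool_rot: [-0.0, 1.566, 0.012]
ft_force: [-0.9, -0.0, -1.1]
grip_width: 0.8
```

```bash
python3 -c "
from h import *
go((.465,.336,.0055),0)"
```

```text
t 2.78 pos [0.4643 0.3434 0.0087] jaw 0.44 toolx [ 0.005  0.007 -1.   ] w 0.8 F [-0.9 -0.  -1.1]
units [ 0.12 -0.3   0.02] len 0.008
turn 0.005 deg 0.4
```

Emit:
play_rows(targets=[{"claw": 0.2,"linear": [0.12,-0.3,0.02],"rotation": [0,0.003,-0.004]},{"claw": 0.2,"linear": [0,0,0],"rotation": [0,0,0]},{"claw": 1,"linear": [0,0,0],"rotation": [0,0,0]},{"claw": 1,"linear": [0,0,0],"rotation": [0,0,0]},{"claw": 1,"linear": [0,0,0],"rotation": [0,0,0]},{"claw": 1,"linear": [0,0,0],"rotation": [0,0,0]},{"claw": 1,"linear": [0,0,0],"rotation": [0,0,0]},{"claw": 1,"linear": [0,0,0],"rotation": [0,0,0]}])

```text
time: 3.45
position: [0.4664, 0.3398, 0.0114]
tool_rot: [-0.003, 1.565, 0.014]
ft_force: [-0.7, 0.3, -0.8]
grip_width: 0.503
```

Emit:
play_rows(targets=[{"claw": 1,"linear": [0,0,0],"rotation": [0,0,0]},{"claw": 1,"linear": [0,0,0],"rotation": [0,0,0]},{"claw": 1,"linear": [-0.4,0,0],"rotation": [0,0,0]},{"claw": 1,"linear": [-0.7,0,0],"rotation": [0,0,0]},{"claw": 1,"linear": [-1,0,0],"rotation": [0,0,0]},{"claw": 1,"linear": [-1,0,0],"rotation": [0,0,0]},{"claw": 1,"linear": [-1,0,0],"rotation": [0,0,0]},{"claw": 1,"linear": [-0.6,0,0],"rotation": [0,0,0]},{"claw": 1,"linear": [0,0,0],"rotation": [0,0,0]}])

```text
time: 4.2
position: [0.4641, 0.3371, 0.135]
tool_rot: [-0.005, 1.57, 0.01]
ft_force: [0.6, 0.3, -0.4]
grip_width: 0.5
```

```bash
python3 -c "
from h import *
go((.53,-.19,.12),0)"
```

```text
t 4.2 pos [0.4641 0.3371 0.135 ] jaw 0.58 toolx [ 0.001  0.003 -1.   ] w 0.5 F [ 0.6  0.3 -0.4]
units [  0.54 -21.11   2.42] len 0.531
turn 0.006 deg 0.6
```

Emit:
play_rows(targets=[{"claw": 1,"linear": [0,-0.6,0.1],"rotation": [0,0,0]},{"claw": 1,"linear": [0,-1,0.12],"rotation": [0,0,0]},{"claw": 1,"linear": [0,-1,0.12],"rotation": [0,0,0]},{"claw": 1,"linear": [0,-1,0.12],"rotation": [0,0,0]},{"claw": 1,"linear": [0,-1,0.12],"rotation": [0,0,0]},{"claw": 1,"linear": [0,-1,0.12],"rotation": [0,0,0]},{"claw": 1,"linear": [0,-1,0.12],"rotation": [0,0,0]},{"claw": 1,"linear": [0,-1,0.12],"rotation": [0,0,0]},{"claw": 1,"linear": [0,-1,0.12],"rotation": [0,0,0]},{"claw": 1,"linear": [0,-1,0.12],"rotation": [0,0,0]}])

```text
time: 5.03
position: [0.4892, 0.081, 0.1242]
tool_rot: [-0.016, 1.584, 0.012]
ft_force: [0.2, 1.1, -1.4]
grip_width: 0.5
```

Emit:
play_rows(targets=[{"claw": 1,"linear": [0,-1,0.12],"rotation": [0,0,0]},{"claw": 1,"linear": [0,-1,0.12],"rotation": [0,0,0]},{"claw": 1,"linear": [0,-1,0.12],"rotation": [0,0,0]},{"claw": 1,"linear": [0,-1,0.12],"rotation": [0,0,0]},{"claw": 1,"linear": [0,-1,0.12],"rotation": [0,0,0]},{"claw": 1,"linear": [0,-1,0.12],"rotation": [0,0,0]},{"claw": 1,"linear": [0,-1,0.12],"rotation": [0,0,0]},{"claw": 1,"linear": [0,-1,0.12],"rotation": [0,0,0]},{"claw": 1,"linear": [0,-0.5,0.12],"rotation": [0,0,0]},{"claw": 1,"linear": [0,0,0],"rotation": [0,0,0]}])

```text
time: 5.87
position: [0.5014, -0.1613, 0.1115]
tool_rot: [-0.006, 1.608, -0.008]
ft_force: [0.3, -0.2, -1.1]
grip_width: 0.497
```

```bash
python3 -c "
from h import *
go((.625,-.187,.12),0)"
```

```text
t 5.87 pos [ 0.5014 -0.1613  0.1115] jaw -0.08 toolx [-0.037 -0.009 -0.999] w 0.497 F [ 0.3 -0.2 -1.1]
units [-0.51 -1.03  4.93] len 0.127
turn -0.001 deg -0.1
```

Run:
```python
t=open('h.py').read()
i=t.index('    if yaw is not None:');j=t.index('def look')
t=t[:i]+'''    if yaw is not None:
        y=np.radians(yaw+180*np.round((a-yaw)/180));z=np.array([np.cos(y),np.sin(y),0]);x=np.array([0,0,-1.])
        E=M.T@np.c_[x,np.cross(z,x),z];print('rot units',(R.from_matrix(E).as_rotvec()/(np.pi/2)).round(3))
'''+t[j:]
open('h.py','w').write(t)
from h import *
go((.625,-.187,.12),-2)
```

```text
t 5.87 pos [ 0.5014 -0.1613  0.1115] jaw -0.08 toolx [-0.037 -0.009 -0.999] w 0.497 F [ 0.3 -0.2 -1.1]
units [-0.51 -1.03  4.93] len 0.127
rot units [ 0.021 -0.024  0.006]
```

Emit:
play_rows(targets=[{"claw": 1,"linear": [-0.1,-0.2,0.98],"rotation": [0.021,-0.024,0.006]},{"claw": 1,"linear": [-0.1,-0.2,0.98],"rotation": [0,0,0]},{"claw": 1,"linear": [-0.1,-0.2,0.98],"rotation": [0,0,0]},{"claw": 1,"linear": [-0.1,-0.2,0.98],"rotation": [0,0,0]},{"claw": 1,"linear": [-0.1,-0.2,0.98],"rotation": [0,0,0]},{"claw": 1,"linear": [0,0,0],"rotation": [0,0,0]},{"claw": 1,"linear": [0,0,0],"rotation": [0,0,0]}])

```text
time: 6.45
position: [0.6164, -0.1898, 0.1129]
tool_rot: [0.038, 1.587, -0.026]
ft_force: [-0.5, 0.2, -2.1]
grip_width: 0.499
```

Run:
```python
from h import *
go((.625,-.187,.12),-2);look('w2')
```

```text
t 6.45 pos [ 0.6164 -0.1898  0.1129] jaw -2.33 toolx [-0.017  0.008 -1.   ] w 0.499 F [-0.5  0.2 -2.1]
units [-0.29  0.13  0.34] len 0.012
rot units [-0.004 -0.011 -0.004]
```

View pics/w2.png

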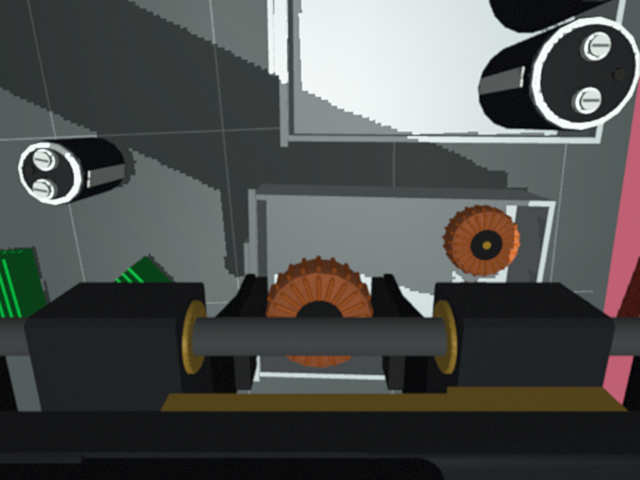

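Run:
```python
from h import *
c=cam('wrist');p=cast(c,[(250,190),(555,202),(257,380)],.044);print(p.round(4),np.linalg.norm(p[1]-p[0]))
print('stock choke',cast(c,(482,241),.024).round(4))
s=get_state();M=R.from_rotvec(s['tool_rot']).as_matrix()
print('held',cast(c,(320,312),s['position'][2]+.012).round(4))
for yaw in(-2.,):
    y=np.radians(yaw);X=np.array([np.cos(y),np.sin(y)]);Y=np.array([-X[1],X[0]]);print(p[0,:2]+X*.086-Y*.059)
```

```text
[[ 0.5764 -0.1524  0.044 ]
 [ 0.7488 -0.1656  0.044 ]
 [ 0.5706 -0.2761  0.044 ]] 0.17292711515423986
stock choke [[ 0.7169 -0.1932  0.024 ]]
held [[ 0.616  -0.1903  0.1248]]
[ 0.66028164 -0.21439697]
```

Emit:
play_rows(targets=[{"claw": 1,"linear": [0,0,0.45],"rotation": [0,-0.011,-0.004]},{"claw": 1,"linear": [0.5,0,0],"rotation": [0,0,0]},{"claw": 1,"linear": [0.7,0,0],"rotation": [0,0,0]},{"claw": 1,"linear": [0.7,0,0],"rotation": [0,0,0]},{"claw": 1,"linear": [0.6,0,0],"rotation": [0,0,0]},{"claw": 1,"linear": [0,0,0],"rotation": [0,0,0]}])

```text
time: 7.0
position: [0.6242, -0.1862, 0.045]
tool_rot: [0.034, 1.569, -0.028]
ft_force: [-0.7, 0.8, -1.6]
grip_width: 0.5
```

```bash
python3 -c "
from h import *
go((.628,-.189,.0155),-2.5)"
```

```text
t 7.0 pos [ 0.6242 -0.1862  0.045 ] jaw -2.26 toolx [ 0.001  0.004 -1.   ] w 0.5 F [-0.7  0.8 -1.6]
units [ 1.18 -0.11  0.16] len 0.03
rot units [ 0.003  0.001 -0.003]
```

Emit:
play_rows(targets=[{"claw": 1,"linear": [0.4,-0.11,0.16],"rotation": [0,0,-0.003]},{"claw": 1,"linear": [0.4,0,0],"rotation": [0,0,0]},{"claw": 1,"linear": [0.3,0,0],"rotation": [0,0,0]},{"claw": 1,"linear": [0,0,0],"rotation": [0,0,0]}])

```text
time: 7.33
position: [0.6273, -0.1884, 0.015]
tool_rot: [0.031, 1.57, -0.03]
ft_force: [-1.1, 1.0, -1.9]
grip_width: 0.499
```

```bash
python3 -c "
from h import *
go((.628,-.189,.0150),-2.5)"
```

```text
t 7.33 pos [ 0.6273 -0.1884  0.015 ] jaw -2.23 toolx [ 0.001  0.    -1.   ] w 0.499 F [-1.1  1.  -1.9]
units [ 0.   -0.02  0.03] len 0.001
rot units [ 0.003  0.001 -0.   ]
```

Emit:
play_rows(targets=[{"claw": 1,"linear": [0.06,0,0],"rotation": [0,0,0]},{"claw": 1,"linear": [0,0,0],"rotation": [0,0,0]},{"claw": 0.3,"linear": [0,0,0],"rotation": [0,0,0]},{"claw": 0.3,"linear": [0,0,0],"rotation": [0,0,0]},{"claw": 0.3,"linear": [0,0,0],"rotation": [0,0,0]},{"claw": 0.3,"linear": [0,0,0],"rotation": [0,0,0]},{"claw": 0.3,"linear": [-0.5,0,0],"rotation": [0,0,0]},{"claw": 0.3,"linear": [-1,0,0],"rotation": [0,0,0]},{"claw": 0.3,"linear": [-1,0,0],"rotation": [0,0,0]},{"claw": 0.3,"linear": [-1,0,0],"rotation": [0,0,0]}])

```text
time: 8.17
position: [0.6249, -0.1882, 0.1028]
tool_rot: [0.032, 1.576, -0.031]
ft_force: [-0.5, 0.2, -0.4]
grip_width: 0.697
```

Run:
```python
from h import *
go((.437,-.0155,.12),0);c,im=look('w3')
H,S,V=cv2.split(cv2.cvtColor(im,cv2.COLOR_BGR2HSV))
for ce,st,l in blobs((H>4)&(H<17)&(S>110)&(V>70),1000):
    (e,r)=cv2.minEnclosingCircle(np.argwhere(l)[:,::-1].astype(np.float32));print(np.round(e,1),r,cast(c,e,.024)[0].round(4))
```

```text
t 8.17 pos [ 0.6249 -0.1882  0.1028] jaw -2.29 toolx [-0.005  0.001 -1.   ] w 0.697 F [-0.5  0.2 -0.4]
units [-0.64  6.6  -7.79] len 0.256
rot units [-0.025 -0.003 -0.   ]
[471.2 244.5] 39.23368453979492 [ 0.7165 -0.192   0.024 ]
[325.  250.2] 36.625423431396484 [ 0.6271 -0.1923  0.024 ]
```

View pics/w3.png

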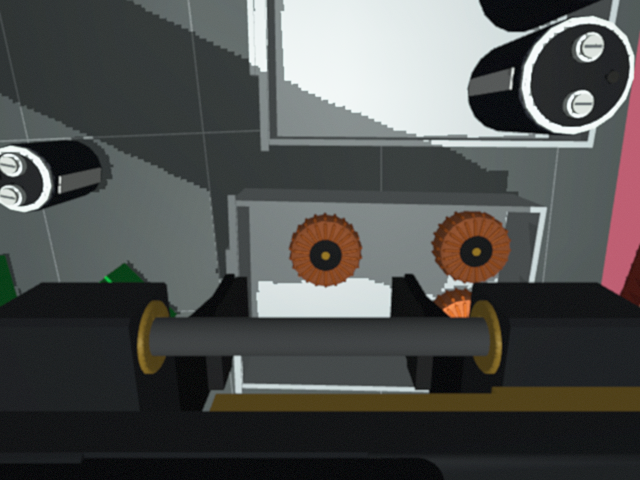

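Emit:
play_rows(targets=[{"claw": 0.2,"linear": [-0.6,0.5,-0.6],"rotation": [-0.025,-0.003,0]},{"claw": 0.2,"linear": [0,0.75,-0.9],"rotation": [0,0,0]},{"claw": 0.2,"linear": [0,0.75,-0.9],"rotation": [0,0,0]},{"claw": 0.2,"linear": [0,0.75,-0.9],"rotation": [0,0,0]},{"claw": 0.2,"linear": [0,0.75,-0.9],"rotation": [0,0,0]},{"claw": 0.2,"linear": [0,0.75,-0.9],"rotation": [0,0,0]},{"claw": 0.2,"linear": [0,0.75,-0.9],"rotation": [0,0,0]},{"claw": 0.2,"linear": [0,0.75,-0.9],"rotation": [0,0,0]},{"claw": 0.2,"linear": [0,0.75,-0.9],"rotation": [0,0,0]},{"claw": 0.2,"linear": [0,0,0],"rotation": [0,0,0]}])

```text
time: 9.05
position: [0.4312, -0.0253, 0.1315]
tool_rot: [0.001, 1.542, -0.007]
ft_force: [-0.4, 0.0, -0.6]
grip_width: 0.8
```

```bash
cat >> h.py <<'E'
def circ(name,z,amin=1000):
    c,im=look(name);H,S,V=cv2.split(cv2.cvtColor(im,cv2.COLOR_BGR2HSV))
    for ce,st,l in blobs((H>4)&(H<17)&(S>110)&(V>70),amin):
        (e,r)=cv2.minEnclosingCircle(np.argwhere(l)[:,::-1].astype(np.float32));print(np.round(e,1),round(r,1),cast(c,e,z)[0].round(4))
E
python3 - <<'E'
from h import *
go((.437,-.0155,.12),0);circ('w4',.021)
E
```

```text
t 9.05 pos [ 0.4312 -0.0253  0.1315] jaw -0.3 toolx [ 0.029 -0.004 -1.   ] w 0.8 F [-0.4  0.  -0.6]
units [0.47 0.39 0.22] len 0.016
rot units [-0.003  0.018  0.002]
[323.5 215. ] 33.8 [ 0.4366 -0.0148  0.021 ]
```

Emit:
play_rows(targets=[{"claw": 0.2,"linear": [0.4,0.4,0.22],"rotation": [0,0.018,0.002]},{"claw": 0.2,"linear": [0.8,0,0],"rotation": [0,0,0]},{"claw": 0.2,"linear": [1,0,0],"rotation": [0,0,0]},{"claw": 0.2,"linear": [1,0,0],"rotation": [0,0,0]},{"claw": 0.2,"linear": [0.8,0,0],"rotation": [0,0,0]},{"claw": 0.2,"linear": [0,0,0],"rotation": [0,0,0]}])

```text
time: 9.6
position: [0.4513, -0.0208, 0.0367]
tool_rot: [0.009, 1.548, -0.008]
ft_force: [-1.1, -0.1, 0.5]
grip_width: 0.799
```

```bash
python3 -c "
from h import *
go((.4365,-.015,.0065),0)"
```

```text
t 9.6 pos [ 0.4513 -0.0208  0.0367] jaw -0.63 toolx [ 0.023  0.001 -1.   ] w 0.799 F [-1.1 -0.1  0.5]
units [ 1.19  0.23 -0.62] len 0.034
rot units [-0.007  0.015 -0.   ]
```

Emit:
play_rows(targets=[{"claw": 0.2,"linear": [0,0.23,-0.6],"rotation": [-0.007,0.015,0]},{"claw": 0.2,"linear": [0,0,0],"rotation": [0,0,0]},{"claw": 0.2,"linear": [0,0,0],"rotation": [0,0,0]}])

```text
time: 9.85
position: [0.4374, -0.0168, 0.0385]
tool_rot: [0.001, 1.572, -0.003]
ft_force: [1.1, 0.2, 1.1]
grip_width: 0.801
```

```bash
python3 -c "
from h import *
go((.4365,-.015,.0065),0);print(get_state()['joint_positions'].round(2))"
```

```text
t 9.85 pos [ 0.4374 -0.0168  0.0385] jaw -0.14 toolx [-0.001 -0.001 -1.   ] w 0.801 F [1.1 0.2 1.1]
units [ 1.28  0.07 -0.04] len 0.032
rot units [-0.002 -0.001  0.001]
[-0.55  0.05  0.54  2.18 -0.03  0.92  0.01]
```

Emit:
play_rows(targets=[{"claw": 0.2,"linear": [0.7,0.07,-0.04],"rotation": [0,0,0]},{"claw": 0.2,"linear": [0.55,0,0],"rotation": [0,0,0]},{"claw": 0.2,"linear": [0,0,0],"rotation": [0,0,0]}])

```text
time: 10.1
position: [0.4412, -0.0141, 0.0115]
tool_rot: [0.003, 1.562, 0.0]
ft_force: [-0.4, 0.3, -0.1]
grip_width: 0.801
```

```bash
python3 -c "
from h import *
go((.4365,-.015,.0065),0)"
```

```text
t 10.1 pos [ 0.4412 -0.0141  0.0115] jaw -0.1 toolx [ 0.009  0.002 -1.   ] w 0.801 F [-0.4  0.3 -0.1]
units [ 0.2  -0.04 -0.19] len 0.007
rot units [-0.001  0.006 -0.001]
```

Correct and close, then lift; read the height at the grip.

Emit:
play_rows(targets=[{"claw": 0.2,"linear": [0.18,-0.03,-0.19],"rotation": [0,0.006,0]},{"claw": 0.2,"linear": [0,0,0],"rotation": [0,0,0]},{"claw": 1,"linear": [0,0,0],"rotation": [0,0,0]},{"claw": 1,"linear": [0,0,0],"rotation": [0,0,0]},{"claw": 1,"linear": [0,0,0],"rotation": [0,0,0]},{"claw": 1,"linear": [0,0,0],"rotation": [0,0,0]},{"claw": 1,"linear": [0,0,0],"rotation": [0,0,0]},{"claw": 1,"linear": [0,0,0],"rotation": [0,0,0]},{"claw": 1,"linear": [0,0,0],"rotation": [0,0,0]}])

```text
time: 10.85
position: [0.44, -0.0145, 0.0119]
tool_rot: [0.005, 1.564, 0.002]
ft_force: [1.1, 0.3, -0.4]
grip_width: 0.499
```

Emit:
play_rows(targets=[{"claw": 1,"linear": [-0.5,0,0],"rotation": [0,0,0]},{"claw": 1,"linear": [-1,0,0],"rotation": [0,0,0]},{"claw": 1,"linear": [-1,0,0],"rotation": [0,0,0]},{"claw": 1,"linear": [-1,0,0],"rotation": [0,0,0]},{"claw": 1,"linear": [-1,0,0],"rotation": [0,0,0]},{"claw": 1,"linear": [-0.3,0,0],"rotation": [0,0,0]},{"claw": 1,"linear": [0,0,0],"rotation": [0,0,0]}])

```text
time: 11.43
position: [0.436, -0.0157, 0.1343]
tool_rot: [0.004, 1.571, -0.0]
ft_force: [-0.8, -0.5, -1.5]
grip_width: 0.499
```

```bash
python3 -c "
from h import *
go((.6265,-.246,.12),-2)"
```

```text
t 11.43 pos [ 0.436  -0.0157  0.1343] jaw -0.14 toolx [-0.     0.002 -1.   ] w 0.499 F [-0.8 -0.5 -1.5]
units [ 0.55 -9.19  7.64] len 0.299
rot units [ 0.021 -0.    -0.001]
```

Emit:
play_rows(targets=[{"claw": 1,"linear": [0,-0.6,0.5],"rotation": [0.021,0,0]},{"claw": 1,"linear": [0,-0.96,0.8],"rotation": [0,0,0]},{"claw": 1,"linear": [0,-0.96,0.8],"rotation": [0,0,0]},{"claw": 1,"linear": [0,-0.96,0.8],"rotation": [0,0,0]},{"claw": 1,"linear": [0,-0.96,0.8],"rotation": [0,0,0]},{"claw": 1,"linear": [0,-0.96,0.8],"rotation": [0,0,0]},{"claw": 1,"linear": [0,-0.96,0.8],"rotation": [0,0,0]},{"claw": 1,"linear": [0,-0.96,0.8],"rotation": [0,0,0]},{"claw": 1,"linear": [0,-0.96,0.8],"rotation": [0,0,0]},{"claw": 1,"linear": [0,-0.96,0.8],"rotation": [0,0,0]}])

```text
time: 12.27
position: [0.6207, -0.2519, 0.1128]
tool_rot: [0.023, 1.591, -0.01]
ft_force: [0.6, -0.4, -1.3]
grip_width: 0.501
```

```bash
python3 -c "
from h import *
go((.627,-.246,.10),-2)"
```

```text
t 12.27 pos [ 0.6207 -0.2519  0.1128] jaw -1.17 toolx [-0.021  0.008 -1.   ] w 0.501 F [ 0.6 -0.4 -1.3]
units [0.51 0.24 0.26] len 0.015
rot units [ 0.009 -0.013 -0.005]
```

Emit:
play_rows(targets=[{"claw": 1,"linear": [0,0.24,0.26],"rotation": [0.009,-0.013,-0.005]},{"claw": 1,"linear": [0,0,0],"rotation": [0,0,0]},{"claw": 1,"linear": [0.6,0,0],"rotation": [0,0,0]},{"claw": 1,"linear": [0.7,0,0],"rotation": [0,0,0]},{"claw": 1,"linear": [0.7,0,0],"rotation": [0,0,0]},{"claw": 1,"linear": [0.3,0,0],"rotation": [0,0,0]},{"claw": 1,"linear": [0,0,0],"rotation": [0,0,0]}])

```text
time: 12.85
position: [0.6245, -0.2536, 0.0408]
tool_rot: [0.027, 1.583, -0.036]
ft_force: [-0.3, 0.1, 4.8]
grip_width: 0.499
```

Run:
```python
from h import *
go((.627,-.246,.0145),-2)
```

```text
t 12.85 pos [ 0.6245 -0.2536  0.0408] jaw -2.3 toolx [-0.013 -0.006 -1.   ] w 0.499 F [-0.3  0.1  4.8]
units [1.05 0.32 0.1 ] len 0.027
rot units [-0.003 -0.008  0.004]
```

Emit:
play_rows(targets=[{"claw": 1,"linear": [-0.8,0.1,0],"rotation": [0,-0.008,0.004]},{"claw": 1,"linear": [0,0.3,0.1],"rotation": [0,0,0]},{"claw": 1,"linear": [0,0,0],"rotation": [0,0,0]}])

```text
time: 13.1
position: [0.6249, -0.2416, 0.0587]
tool_rot: [0.031, 1.577, -0.029]
ft_force: [-0.6, 0.4, -1.3]
grip_width: 0.501
```

Run:
```python
from h import *
go((.627,-.244,.0145),-2)
circ('w5',.024,400)
```

```text
t 13.1 pos [ 0.6249 -0.2416  0.0587] jaw -2.2 toolx [-0.006  0.002 -1.   ] w 0.501 F [-0.6  0.4 -1.3]
units [ 1.77 -0.1   0.1 ] len 0.044
rot units [-0.002 -0.004 -0.001]
[509.3 167.6] 52.8 [ 0.716  -0.1934  0.024 ]
[322.2 174.9] 46.9 [ 0.6271 -0.1936  0.024 ]
[494.5 271.2] 48.0 [ 0.713  -0.2457  0.024 ]
[318.9 300. ] 55.5 [ 0.6231 -0.2585  0.024 ]
```

View pics/w5.png

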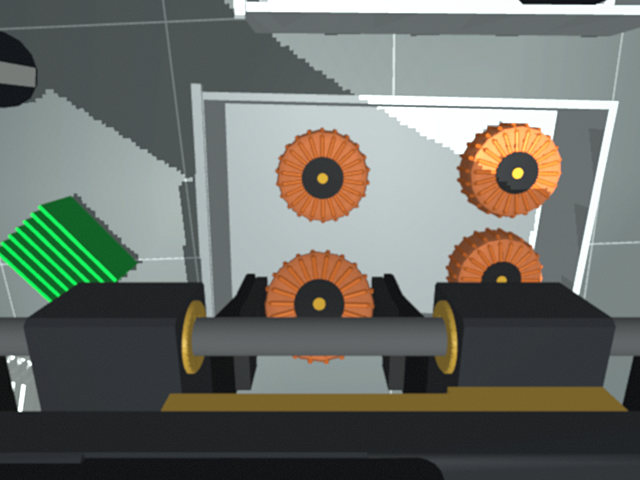

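Run:
```python
from h import *
c=cam('wrist');print('held',cast(c,(319,303),.070).round(4));p=cast(c,[(205,97),(610,103)],.044);print('inner+y rim',p.round(4))
print('at x.627 inner -y wall', np.interp(.627,p[:,0],p[:,1])-.112)
```

```text
held [[ 0.6241 -0.2409  0.07  ]]
inner+y rim [[ 0.5802 -0.1592  0.044 ]
 [ 0.7464 -0.168   0.044 ]]
at x.627 inner -y wall -0.27363889464672125
```

Emit:
play_rows(targets=[{"claw": 1,"linear": [0,-0.14,0.1],"rotation": [0,-0.004,0]},{"claw": 1,"linear": [0.3,0,0],"rotation": [0,0,0]},{"claw": 1,"linear": [0.4,0,0],"rotation": [0,0,0]},{"claw": 1,"linear": [0,0,0],"rotation": [0,0,0]}])

```text
time: 13.48
position: [0.6262, -0.248, 0.0394]
tool_rot: [0.03, 1.57, -0.032]
ft_force: [0.1, 0.5, -1.8]
grip_width: 0.503
```

Run:
```python
from h import *
go((.627,-.2455,.015),-2)
```

```text
t 13.48 pos [ 0.6262 -0.248   0.0394] jaw -2.25 toolx [ 0.    -0.002 -1.   ] w 0.503 F [ 0.1  0.5 -1.8]
units [0.98 0.1  0.03] len 0.025
rot units [-0.003  0.     0.001]
```

Emit:
play_rows(targets=[{"claw": 1,"linear": [0,0.1,0.03],"rotation": [0,0,0]},{"claw": 1,"linear": [0.3,0,0],"rotation": [0,0,0]},{"claw": 1,"linear": [0.4,0,0],"rotation": [0,0,0]},{"claw": 1,"linear": [0.2,0,0],"rotation": [0,0,0]},{"claw": 1,"linear": [0,0,0],"rotation": [0,0,0]}])

```text
time: 13.9
position: [0.6274, -0.2479, 0.0168]
tool_rot: [0.029, 1.569, -0.035]
ft_force: [-1.4, 3.6, 3.2]
grip_width: 0.503
```

Run:
```python
from h import *
go((.627,-.2455,.014),-2)
```

```text
t 13.9 pos [ 0.6274 -0.2479  0.0168] jaw -2.34 toolx [ 0.001 -0.003 -1.   ] w 0.503 F [-1.4  3.6  3.2]
units [ 0.11  0.1  -0.02] len 0.004
rot units [-0.004  0.001  0.002]
```

Emit:
play_rows(targets=[{"claw": 1,"linear": [-0.1,0.16,0],"rotation": [0,0,0]},{"claw": 1,"linear": [0,0.04,0],"rotation": [0,0,0]},{"claw": 1,"linear": [0.15,0,0],"rotation": [0,0,0]},{"claw": 1,"linear": [0.08,0,0],"rotation": [0,0,0]},{"claw": 1,"linear": [0,0,0],"rotation": [0,0,0]}])

```text
time: 14.32
position: [0.6278, -0.2448, 0.0149]
tool_rot: [0.028, 1.568, -0.037]
ft_force: [-1.0, 1.3, 2.6]
grip_width: 0.499
```

Run:
```python
from h import *
go((.627,-.2455,.014),-2)
```

```text
t 14.32 pos [ 0.6278 -0.2448  0.0149] jaw -2.35 toolx [ 0.002 -0.006 -1.   ] w 0.499 F [-1.   1.3  2.6]
units [ 0.04 -0.03 -0.03] len 0.001
rot units [-0.004  0.002  0.004]
```

Emit:
play_rows(targets=[{"claw": 0.3,"linear": [0,0,0],"rotation": [0,0,0]},{"claw": 0.3,"linear": [0,0,0],"rotation": [0,0,0]},{"claw": 0.3,"linear": [0,0,0],"rotation": [0,0,0]},{"claw": 0.3,"linear": [0,0,0],"rotation": [0,0,0]},{"claw": 0.3,"linear": [-0.5,0,0],"rotation": [0,0,0]},{"claw": 0.3,"linear": [-1,0,0],"rotation": [0,0,0]},{"claw": 0.3,"linear": [-1,0,0],"rotation": [0,0,0]},{"claw": 0.3,"linear": [-1,0,0],"rotation": [0,0,0]},{"claw": 0.3,"linear": [-1,0,0],"rotation": [0,0,0]},{"claw": 0.3,"linear": [0,0,0],"rotation": [0,0,0]}])

```text
time: 15.15
position: [0.6255, -0.2429, 0.1306]
tool_rot: [0.028, 1.575, -0.036]
ft_force: [0.8, 0.4, 1.6]
grip_width: 0.698
```

Run:
```python
from h import *
go((.469,-.138,.13),0);circ('w6',.024,400)
```

```text
t 15.15 pos [ 0.6255 -0.2429  0.1306] jaw -2.34 toolx [-0.004 -0.006 -1.   ] w 0.698 F [0.8 0.4 1.6]
units [ 0.03  3.94 -6.43] len 0.188
rot units [-0.026 -0.003  0.004]
[460.9 152.7] 38.0 [ 0.7171 -0.1942  0.024 ]
[320.9 157.9] 35.1 [ 0.6272 -0.1939  0.024 ]
[451.5 232. ] 35.0 [ 0.7136 -0.2469  0.024 ]
[323.5 236.5] 33.4 [ 0.627  -0.2467  0.024 ]
```

Emit:
play_rows(targets=[{"claw": 0.3,"linear": [0,0.3,-0.5],"rotation": [-0.026,-0.003,0.004]},{"claw": 0.3,"linear": [0,0.58,-0.95],"rotation": [0,0,0]},{"claw": 0.3,"linear": [0,0.58,-0.95],"rotation": [0,0,0]},{"claw": 0.3,"linear": [0,0.58,-0.95],"rotation": [0,0,0]},{"claw": 0.3,"linear": [0,0.58,-0.95],"rotation": [0,0,0]},{"claw": 0.3,"linear": [0,0.58,-0.95],"rotation": [0,0,0]},{"claw": 0.3,"linear": [0,0.58,-0.95],"rotation": [0,0,0]},{"claw": 0.3,"linear": [0,0,0],"rotation": [0,0,0]}])

```text
time: 15.87
position: [0.4591, -0.1436, 0.1227]
tool_rot: [-0.002, 1.582, 0.003]
ft_force: [-1.0, -0.9, -0.6]
grip_width: 0.704
```

Run:
```python
from h import *
go((.469,-.138,.13),0);look('w7')
```

```text
t 15.87 pos [ 0.4591 -0.1436  0.1227] jaw 0.16 toolx [-0.011  0.001 -1.   ] w 0.704 F [-1.  -0.9 -0.6]
units [-0.29  0.22  0.39] len 0.013
rot units [ 0.002 -0.007 -0.   ]
```

View pics/w7.png

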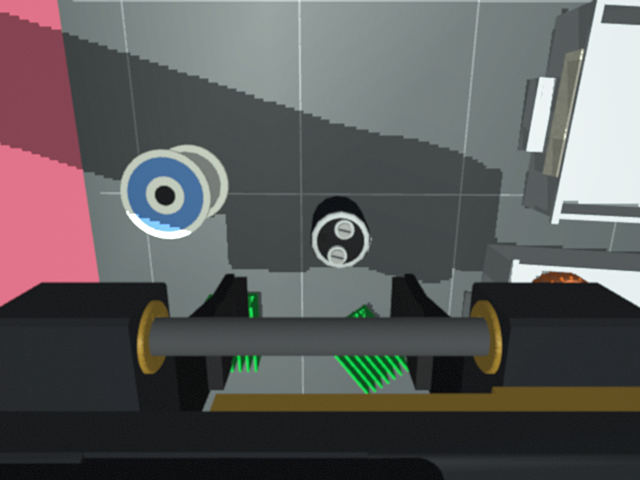

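Run:
```python
from h import *
c=cam('wrist');p=cast(c,[(340.5,239),(369,239)],.054);print(p.round(4),p[1]-p[0])
go((*p[0,:2],.08),0)
```

```text
[[ 0.4725 -0.1387  0.054 ]
 [ 0.4892 -0.1386  0.054 ]] [0.01668908 0.00010916 0.        ]
t 15.92 pos [ 0.4614 -0.1447  0.1233] jaw 0.17 toolx [-0.008 -0.001 -1.   ] w 0.701 F [-0.2  0.5 -0.5]
units [1.73 0.24 0.46] len 0.045
rot units [ 0.002 -0.005  0.   ]
```

Emit:
play_rows(targets=[{"claw": 0.3,"linear": [0,0.26,0.34],"rotation": [0,-0.005,0]},{"claw": 0.3,"linear": [0.6,0,0],"rotation": [0,0,0]},{"claw": 0.3,"linear": [0.7,0,0],"rotation": [0,0,0]},{"claw": 0.3,"linear": [0,0,0],"rotation": [0,0,0]}])

```text
time: 16.25
position: [0.4758, -0.1377, 0.0911]
tool_rot: [-0.004, 1.563, 0.001]
ft_force: [-1.0, -0.0, 0.9]
grip_width: 0.702
```

Run:
```python
from h import *
go((.4695,-.138,.024),0)
```

```text
t 16.25 pos [ 0.4758 -0.1377  0.0911] jaw 0.18 toolx [ 0.008 -0.001 -1.   ] w 0.702 F [-1.  -0.   0.9]
units [ 2.68 -0.01 -0.27] len 0.067
rot units [0.002 0.005 0.001]
```

Emit:
play_rows(targets=[{"claw": 0.3,"linear": [0,0,-0.25],"rotation": [0,0.005,0]},{"claw": 0.3,"linear": [0.7,0,0],"rotation": [0,0,0]},{"claw": 0.3,"linear": [0.7,0,0],"rotation": [0,0,0]},{"claw": 0.3,"linear": [0.7,0,-0.03],"rotation": [0,0,0]},{"claw": 0.3,"linear": [0.5,0,-0.03],"rotation": [0,0,0]},{"claw": 0.3,"linear": [0,0,0],"rotation": [0,0,0]},{"claw": 0.3,"linear": [0,0,0],"rotation": [0,0,0]}])

```text
time: 16.83
position: [0.4745, -0.1413, 0.0278]
tool_rot: [-0.007, 1.568, -0.006]
ft_force: [0.3, 0.3, 1.2]
grip_width: 0.697
```

Run:
```python
from h import *
go((.4695,-.138,.024),0)
```

```text
t 16.83 pos [ 0.4745 -0.1413  0.0278] jaw 0.04 toolx [ 0.002 -0.008 -1.   ] w 0.697 F [0.3 0.3 1.2]
units [ 0.15  0.13 -0.2 ] len 0.007
rot units [0.    0.002 0.005]
```

Emit:
play_rows(targets=[{"claw": 0.3,"linear": [0.13,0.13,-0.2],"rotation": [0,0.002,0.005]},{"claw": 0.3,"linear": [0,0,0],"rotation": [0,0,0]},{"claw": 1,"linear": [0,0,0],"rotation": [0,0,0]},{"claw": 1,"linear": [0,0,0],"rotation": [0,0,0]},{"claw": 1,"linear": [0,0,0],"rotation": [0,0,0]},{"claw": 1,"linear": [0,0,0],"rotation": [0,0,0]},{"claw": 1,"linear": [0,0,0],"rotation": [0,0,0]},{"claw": 1,"linear": [0,0,0],"rotation": [0,0,0]},{"claw": 1,"linear": [0,0,0],"rotation": [0,0,0]},{"claw": 1,"linear": [0,0,0],"rotation": [0,0,0]}])

```text
time: 17.67
position: [0.4727, -0.1384, 0.0288]
tool_rot: [0.0, 1.565, 0.001]
ft_force: [-0.6, 0.1, -1.0]
grip_width: 0.405
```

Run:
```python
from h import *
go((.4695,-.138,.145),0)
```

```text
t 17.67 pos [ 0.4727 -0.1384  0.0288] jaw 0.03 toolx [ 0.006  0.001 -1.   ] w 0.405 F [-0.6  0.1 -1. ]
units [-4.65  0.02 -0.1 ] len 0.116
rot units [ 0.     0.004 -0.   ]
```

Emit:
play_rows(targets=[{"claw": 1,"linear": [-0.5,0,0],"rotation": [0,0.004,0]},{"claw": 1,"linear": [-1,0,0],"rotation": [0,0,0]},{"claw": 1,"linear": [-1,0,0],"rotation": [0,0,0]},{"claw": 1,"linear": [-1,0,0],"rotation": [0,0,0]},{"claw": 1,"linear": [-1,0,0],"rotation": [0,0,0]},{"claw": 1,"linear": [-0.2,0.3,0.2],"rotation": [0,0,0]},{"claw": 1,"linear": [0,0.8,0.5],"rotation": [0,0,0]},{"claw": 1,"linear": [0,0.9,0.5],"rotation": [0,0,0]},{"claw": 1,"linear": [0,0.9,0.5],"rotation": [0,0,0]},{"claw": 1,"linear": [0,0.9,0.5],"rotation": [0,0,0]}])

```text
time: 18.5
position: [0.5258, -0.0455, 0.1487]
tool_rot: [0.011, 1.576, -0.009]
ft_force: [0.8, -0.5, -0.4]
grip_width: 0.403
```

Run:
```python
from h import *
go((.623,.07,.13),0)
```

```text
t 18.5 pos [ 0.5258 -0.0455  0.1487] jaw -0.73 toolx [-0.006  0.001 -1.   ] w 0.403 F [ 0.8 -0.5 -0.4]
units [0.73 4.67 3.83] len 0.152
rot units [-0.008 -0.004 -0.001]
```

Emit:
play_rows(targets=[{"claw": 1,"linear": [0,0.75,0.6],"rotation": [-0.008,-0.004,0]},{"claw": 1,"linear": [0,0.85,0.7],"rotation": [0,0,0]},{"claw": 1,"linear": [0,0.85,0.7],"rotation": [0,0,0]},{"claw": 1,"linear": [0,0.85,0.7],"rotation": [0,0,0]},{"claw": 1,"linear": [0,0.75,0.6],"rotation": [0,0,0]},{"claw": 1,"linear": [0.2,0.3,0.3],"rotation": [0,0,0]},{"claw": 1,"linear": [0,0,0],"rotation": [0,0,0]}])

```text
time: 19.08
position: [0.6187, 0.0816, 0.1345]
tool_rot: [-0.006, 1.578, 0.014]
ft_force: [-0.7, 0.9, -1.3]
grip_width: 0.406
```

Run:
```python
from h import *
go((.623,.07,.10),0);look('w8');go()
```

```text
t 19.08 pos [0.6187 0.0816 0.1345] jaw 0.7 toolx [-0.007  0.005 -1.   ] w 0.406 F [-0.7  0.9 -1.3]
units [ 1.38 -0.48  0.18] len 0.037
rot units [ 0.008 -0.005 -0.003]
t 19.13 pos [0.6181 0.0811 0.1348] jaw 0.68 toolx [-0.008  0.005 -1.   ] w 0.408 F [ 0.   0.5 -0.7]
```

View pics/w8.png

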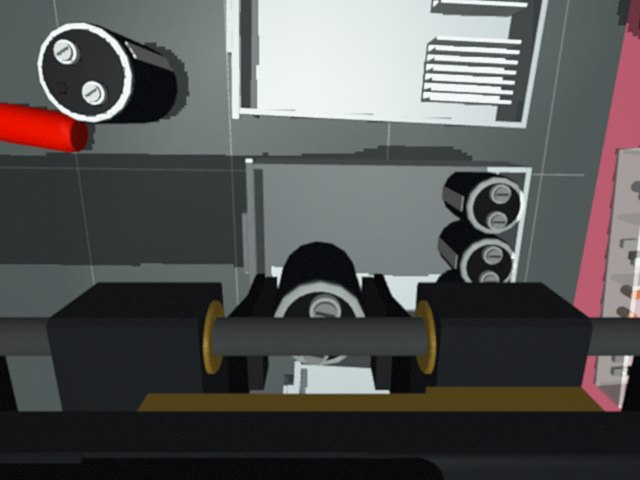

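Emit:
play_rows(targets=[{"claw": 1,"linear": [0,-0.46,0.18],"rotation": [0.008,-0.005,-0.003]},{"claw": 1,"linear": [0.6,0,0],"rotation": [0,0,0]},{"claw": 1,"linear": [0.7,0,0],"rotation": [0,0,0]},{"claw": 1,"linear": [0.5,0,0],"rotation": [0,0,0]},{"claw": 1,"linear": [0,0,0],"rotation": [0,0,0]}])

```text
time: 19.55
position: [0.6217, 0.0603, 0.0884]
tool_rot: [0.005, 1.569, -0.011]
ft_force: [-1.1, 0.9, -1.5]
grip_width: 0.407
```

Run:
```python
from h import *
s=get_state();s['position']=np.array([.6187,.0816,.1345]);s['tool_rot']=np.array([-.006,1.578,.014]);print(cast(cam('wrist',s),[(248,160),(530,168)],.044).round(4))
go((.623,.07,.034),0)
```

```text
[[0.5732 0.1312 0.044 ]
 [0.745  0.1288 0.044 ]]
t 19.55 pos [0.6217 0.0603 0.0884] jaw -0.59 toolx [ 0.002 -0.003 -1.   ] w 0.407 F [-1.1  0.9 -1.5]
units [2.17 0.4  0.04] len 0.055
rot units [-0.007  0.001  0.002]
```

Emit:
play_rows(targets=[{"claw": 1,"linear": [0,0.4,0.04],"rotation": [-0.007,0,0]},{"claw": 1,"linear": [0.5,0,0],"rotation": [0,0,0]},{"claw": 1,"linear": [0.6,0,0],"rotation": [0,0,0]},{"claw": 1,"linear": [0.5,0,0],"rotation": [0,0,0]},{"claw": 1,"linear": [0.3,0,0],"rotation": [0,0,0]},{"claw": 1,"linear": [0,0,0],"rotation": [0,0,0]},{"claw": 1,"linear": [0,0,0],"rotation": [0,0,0]}])

```text
time: 20.13
position: [0.6242, 0.0685, 0.0399]
tool_rot: [-0.001, 1.565, -0.003]
ft_force: [0.1, -0.4, 0.2]
grip_width: 0.406
```

Run:
```python
from h import *
go((.623,.07,.032),0)
```

```text
t 20.13 pos [0.6242 0.0685 0.0399] jaw -0.09 toolx [ 0.006 -0.003 -1.   ] w 0.406 F [ 0.1 -0.4  0.2]
units [ 0.32  0.06 -0.05] len 0.008
rot units [-0.001  0.004  0.002]
```

Emit:
play_rows(targets=[{"claw": 1,"linear": [0.2,0,0],"rotation": [0,0.004,0.002]},{"claw": 1,"linear": [0.12,0,0],"rotation": [0,0,0]},{"claw": 1,"linear": [0,0,0],"rotation": [0,0,0]}])

```text
time: 20.38
position: [0.6252, 0.0687, 0.0323]
tool_rot: [0.002, 1.57, -0.0]
ft_force: [-1.6, 0.1, -0.8]
grip_width: 0.407
```

Run:
```python
from h import *
go((.623,.07,.032),0)
```

```text
t 20.38 pos [0.6252 0.0687 0.0323] jaw -0.08 toolx [ 0.     0.001 -1.   ] w 0.407 F [-1.6  0.1 -0.8]
units [ 0.01  0.05 -0.09] len 0.003
rot units [-0.001  0.    -0.001]
```

Emit:
play_rows(targets=[{"claw": 1,"linear": [0.06,0,0],"rotation": [0,0,0]},{"claw": 1,"linear": [0,0,0],"rotation": [0,0,0]}])

```text
time: 20.55
position: [0.626, 0.0686, 0.0323]
tool_rot: [0.003, 1.569, 0.0]
ft_force: [-0.2, 0.6, -0.9]
grip_width: 0.406
```

Emit:
play_rows(targets=[{"claw": 1,"linear": [0.1,0,0],"rotation": [0,0,0]},{"claw": 1,"linear": [0,0,0],"rotation": [0,0,0]}])

```text
time: 20.72
position: [0.6271, 0.0687, 0.0325]
tool_rot: [0.004, 1.567, 0.001]
ft_force: [-0.5, -0.9, -1.6]
grip_width: 0.404
```

Emit:
play_rows(targets=[{"claw": 1,"linear": [0.12,0,-0.05],"rotation": [0,0.002,0]},{"claw": 1,"linear": [0.1,0,-0.05],"rotation": [0,0,0]}])

```text
time: 20.88
position: [0.6273, 0.0689, 0.0316]
tool_rot: [0.005, 1.565, 0.003]
ft_force: [-5.0, -0.6, 17.0]
grip_width: 0.406
```

Emit:
play_rows(targets=[{"claw": 1,"linear": [0,0,0],"rotation": [0,0,0]},{"claw": 0.35,"linear": [0,0,0],"rotation": [0,0,0]},{"claw": 0.35,"linear": [0,0,0],"rotation": [0,0,0]},{"claw": 0.35,"linear": [0,0,0],"rotation": [0,0,0]},{"claw": 0.35,"linear": [0,0,0],"rotation": [0,0,0]},{"claw": 0.35,"linear": [-0.5,0,0],"rotation": [0,0,0]},{"claw": 0.35,"linear": [-1,0,0],"rotation": [0,0,0]},{"claw": 0.35,"linear": [-1,0,0],"rotation": [0,0,0]},{"claw": 0.35,"linear": [-1,0,0],"rotation": [0,0,0]},{"claw": 0.35,"linear": [-1,0,0],"rotation": [0,0,0]}])

```text
time: 21.72
position: [0.6217, 0.0677, 0.1427]
tool_rot: [0.002, 1.579, -0.001]
ft_force: [0.9, -0.2, 0.0]
grip_width: 0.649
```

Run:
```python
from h import *
go((.495,.1765,.15),0);look('w9')
```

```text
t 21.72 pos [0.6217 0.0677 0.1427] jaw -0.13 toolx [-0.008  0.001 -1.   ] w 0.649 F [ 0.9 -0.2  0. ]
units [-0.25  4.34 -5.08] len 0.167
rot units [-0.001 -0.005 -0.001]
```

View pics/w9.png

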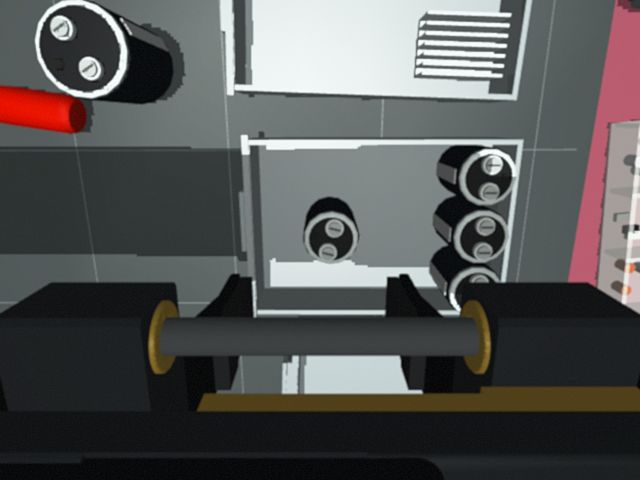

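Emit:
play_rows(targets=[{"claw": 0.1,"linear": [-0.1,0.5,-0.6],"rotation": [0,-0.005,0]},{"claw": 0.1,"linear": [-0.1,0.75,-0.9],"rotation": [0,0,0]},{"claw": 0.1,"linear": [0,0.75,-0.9],"rotation": [0,0,0]},{"claw": 0.1,"linear": [0,0.75,-0.9],"rotation": [0,0,0]},{"claw": 0.1,"linear": [0,0.75,-0.9],"rotation": [0,0,0]},{"claw": 0.1,"linear": [0,0.75,-0.8],"rotation": [0,0,0]},{"claw": 0.1,"linear": [0,0,0],"rotation": [0,0,0]},{"claw": 0.1,"linear": [0,0,0],"rotation": [0,0,0]}])

```text
time: 22.43
position: [0.5, 0.1762, 0.1619]
tool_rot: [0.011, 1.547, -0.002]
ft_force: [0.1, -0.8, -0.5]
grip_width: 0.9
```

Run:
```python
from h import *
go((.495,.1765,.1),0);c,im=look('w10')
H,S,V=cv2.split(cv2.cvtColor(im,cv2.COLOR_BGR2HSV))
u=np.mgrid[0:480,0:640]
# bright rim ring & terminals near TCP top projection
q=proj(c,(.495,.1765,.072))[0];print(q)
for ce,st,l in blobs((V>120)&(S<60)&(np.hypot(u[1]-q[0],u[0]-q[1])<75),30): print(ce.round(1),st)
x,y=int(q[0]),int(q[1]);cv2.imwrite('pics/w10c.png',cv2.resize(im[max(0,y-100):y+100,max(0,x-120):x+120],None,fx=2,fy=2));print(max(0,x-120),max(0,y-100))
```

```text
t 22.43 pos [0.5    0.1762 0.1619] jaw -0.46 toolx [ 0.024  0.006 -1.   ] w 0.9 F [ 0.1 -0.8 -0.5]
units [ 2.47 -0.01 -0.26] len 0.062
rot units [-0.005  0.015 -0.004]
[309.32523205 239.47643465]
[309.6 235. ] [ 273  202   75   73 1035]
[300.1 225.7] [291 217  19  18 249]
[318.8 255. ] [310 247  18  17 231]
[325.7 292.2] [ 264  264  117   51 2934]
189 139
```

View pics/w10c.png

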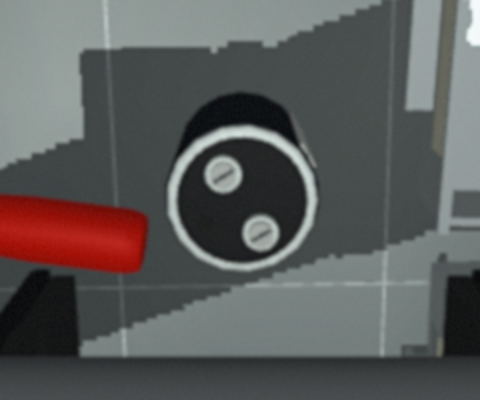

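Emit:
play_rows(targets=[{"claw": 0.2,"linear": [0,0,-0.2],"rotation": [-0.005,0.015,-0.004]},{"claw": 0.2,"linear": [0.7,0,0],"rotation": [0,0,0]},{"claw": 0.2,"linear": [0.8,0,0],"rotation": [0,0,0]},{"claw": 0.2,"linear": [0.7,0,0],"rotation": [0,0,0]},{"claw": 0.2,"linear": [0,0,0],"rotation": [0,0,0]},{"claw": 0.2,"linear": [0,0,0],"rotation": [0,0,0]}])

```text
time: 22.98
position: [0.5014, 0.1718, 0.1085]
tool_rot: [0.007, 1.565, -0.007]
ft_force: [0.3, -0.0, 1.4]
grip_width: 0.801
```

Run:
```python
from h import *
go((.4955,.1765,.044),0)
```

```text
t 22.98 pos [0.5014 0.1718 0.1085] jaw -0.52 toolx [ 0.006  0.    -1.   ] w 0.801 F [ 0.3 -0.   1.4]
units [ 2.58  0.18 -0.25] len 0.065
rot units [-0.006  0.004 -0.   ]
```

Emit:
play_rows(targets=[{"claw": 0.2,"linear": [0,0.18,-0.25],"rotation": [-0.006,0.004,0]},{"claw": 0.2,"linear": [0,0,0],"rotation": [0,0,0]},{"claw": 0.2,"linear": [0.5,0,0],"rotation": [0,0,0]},{"claw": 0.2,"linear": [0.7,0,0],"rotation": [0,0,0]},{"claw": 0.2,"linear": [0.7,0,0],"rotation": [0,0,0]},{"claw": 0.2,"linear": [0.5,0,0],"rotation": [0,0,0]},{"claw": 0.2,"linear": [0,0,0],"rotation": [0,0,0]}])

```text
time: 23.57
position: [0.4999, 0.1776, 0.0505]
tool_rot: [0.005, 1.562, 0.004]
ft_force: [-0.5, 0.2, -0.8]
grip_width: 0.799
```

Run:
```python
from h import *
go((.4955,.1765,.044),0)
```

```text
t 23.57 pos [0.4999 0.1776 0.0505] jaw -0.04 toolx [ 0.008  0.006 -1.   ] w 0.799 F [-0.5  0.2 -0.8]
units [ 0.26 -0.05 -0.18] len 0.008
rot units [-0.     0.005 -0.004]
```

Emit:
play_rows(targets=[{"claw": 0.2,"linear": [0.26,-0.05,-0.18],"rotation": [0,0.005,-0.004]},{"claw": 0.2,"linear": [0,0,0],"rotation": [0,0,0]},{"claw": 1,"linear": [0,0,0],"rotation": [0,0,0]},{"claw": 1,"linear": [0,0,0],"rotation": [0,0,0]},{"claw": 1,"linear": [0,0,0],"rotation": [0,0,0]},{"claw": 1,"linear": [0,0,0],"rotation": [0,0,0]},{"claw": 1,"linear": [0,0,0],"rotation": [0,0,0]},{"claw": 1,"linear": [0,0,0],"rotation": [0,0,0]},{"claw": 1,"linear": [0,0,0],"rotation": [0,0,0]}], newtons=35)

```text
time: 24.32
position: [0.4965, 0.1773, 0.0459]
tool_rot: [0.001, 1.567, 0.001]
ft_force: [0.6, -0.7, -2.4]
grip_width: 0.567
```

Run:
```python
from h import *
go((.4955,.1765,.16),0)
```

```text
t 24.32 pos [0.4965 0.1773 0.0459] jaw -0.0 toolx [ 0.003  0.001 -1.   ] w 0.567 F [ 0.6 -0.7 -2.4]
units [-4.57 -0.03 -0.03] len 0.114
rot units [-0.     0.002 -0.001]
```

Emit:
play_rows(targets=[{"claw": 1,"linear": [-0.5,0,0],"rotation": [0,0.002,0]},{"claw": 1,"linear": [-0.9,0,0],"rotation": [0,0,0]},{"claw": 1,"linear": [-0.9,0,0],"rotation": [0,0,0]},{"claw": 1,"linear": [-0.9,0,0],"rotation": [0,0,0]},{"claw": 1,"linear": [-0.9,0,0],"rotation": [0,0,0]},{"claw": 1,"linear": [-0.6,-0.3,0.2],"rotation": [0,0,0]},{"claw": 1,"linear": [0,-0.8,0.5],"rotation": [0,0,0]},{"claw": 1,"linear": [0,-0.9,0.5],"rotation": [0,0,0]},{"claw": 1,"linear": [0,-0.9,0.5],"rotation": [0,0,0]},{"claw": 1,"linear": [0,-0.9,0.5],"rotation": [0,0,0]}])

```text
time: 25.15
position: [0.5482, 0.0864, 0.1664]
tool_rot: [-0.009, 1.577, 0.013]
ft_force: [0.6, 1.0, -2.5]
grip_width: 0.566
```

Run:
```python
from h import *
go((.648,-.07,.165),-2)
```

```text
t 25.15 pos [0.5482 0.0864 0.1664] jaw 0.82 toolx [-0.007  0.002 -1.   ] w 0.566 F [ 0.6  1.  -2.5]
units [ 0.01 -6.31  3.9 ] len 0.185
rot units [ 0.031 -0.004 -0.001]
```

Emit:
play_rows(targets=[{"claw": 1,"linear": [0,-0.8,0.4],"rotation": [0.031,-0.004,0]},{"claw": 1,"linear": [0,-0.9,0.55],"rotation": [0,0,0]},{"claw": 1,"linear": [0,-0.9,0.55],"rotation": [0,0,0]},{"claw": 1,"linear": [0,-0.9,0.55],"rotation": [0,0,0]},{"claw": 1,"linear": [0,-0.9,0.55],"rotation": [0,0,0]},{"claw": 1,"linear": [0,-0.9,0.6],"rotation": [0,0,0]},{"claw": 1,"linear": [0,-0.4,0.3],"rotation": [0,0,0]},{"claw": 1,"linear": [0,0,0],"rotation": [0,0,0]},{"claw": 1,"linear": [0,0,0],"rotation": [0,0,0]}])

```text
time: 25.9
position: [0.6339, -0.0723, 0.1634]
tool_rot: [0.033, 1.574, -0.035]
ft_force: [-0.6, 1.6, -2.2]
grip_width: 0.573
```

Run:
```python
from h import *
go((.648,-.07,.1),-2);look('w11')
```

```text
t 25.9 pos [ 0.6339 -0.0723  0.1634] jaw -2.5 toolx [-0.004 -0.001 -1.   ] w 0.573 F [-0.6  1.6 -2.2]
units [2.54 0.12 0.57] len 0.065
rot units [-0.006 -0.002  0.001]
```

View pics/w11.png

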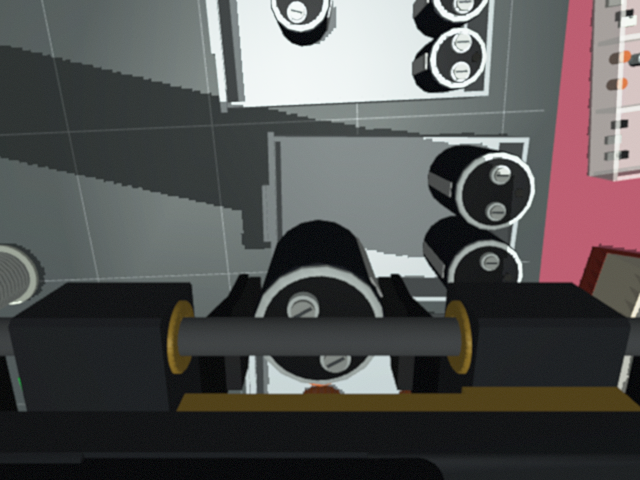

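Run:
```python
from h import *
s=get_state();s['position']=np.array([.6339,-.0723,.1634]);s['tool_rot']=np.array([.033,1.574,-.035]);c=cam('wrist',s);print(cast(c,[(270,134),(528,138)],.044).round(4),cast(c,(497,187),.075).round(4))
```

```text
[[ 0.6026 -0.007   0.044 ]
 [ 0.7742 -0.0168  0.044 ]] [[ 0.7429 -0.0433  0.075 ]]
```

Emit:
play_rows(targets=[{"claw": 1,"linear": [0,0.12,0.5],"rotation": [-0.006,-0.002,0]},{"claw": 1,"linear": [0.5,0,0],"rotation": [0,0,0]},{"claw": 1,"linear": [0.6,0,0],"rotation": [0,0,0]},{"claw": 1,"linear": [0.6,0,0],"rotation": [0,0,0]},{"claw": 1,"linear": [0,0,0],"rotation": [0,0,0]},{"claw": 1,"linear": [0,0,0],"rotation": [0,0,0]}])

```text
time: 26.45
position: [0.6425, -0.0574, 0.1167]
tool_rot: [0.022, 1.576, -0.012]
ft_force: [-0.5, -0.8, -1.5]
grip_width: 0.568
```

Run:
```python
from h import *
go((.646,-.07,.05),-2)
```

```text
t 26.45 pos [ 0.6425 -0.0574  0.1167] jaw -1.25 toolx [-0.005  0.006 -1.   ] w 0.568 F [-0.5 -0.8 -1.5]
units [ 2.66 -0.52  0.17] len 0.068
rot units [ 0.008 -0.003 -0.004]
```

Emit:
play_rows(targets=[{"claw": 1,"linear": [0,-0.5,0.4],"rotation": [0.008,-0.003,-0.004]},{"claw": 1,"linear": [0,0,0],"rotation": [0,0,0]},{"claw": 1,"linear": [0.4,0,0],"rotation": [0,0,0]},{"claw": 1,"linear": [0,0,0],"rotation": [0,0,0]}])

```text
time: 26.78
position: [0.6526, -0.0683, 0.1072]
tool_rot: [0.026, 1.57, -0.024]
ft_force: [-1.1, -0.1, -3.1]
grip_width: 0.567
```

Run:
```python
from h import *
go((.652,-.0705,.052),-2)
```

```text
t 26.78 pos [ 0.6526 -0.0683  0.1072] jaw -1.85 toolx [ 0.001  0.001 -1.   ] w 0.567 F [-1.1 -0.1 -3.1]
units [ 2.21 -0.09 -0.02] len 0.055
rot units [ 0.002  0.    -0.001]
```

Emit:
play_rows(targets=[{"claw": 1,"linear": [0.4,-0.08,0],"rotation": [0,0,0]},{"claw": 1,"linear": [0.5,0,0],"rotation": [0,0,0]},{"claw": 1,"linear": [0.5,0,0],"rotation": [0,0,0]},{"claw": 1,"linear": [0.5,0,0],"rotation": [0,0,0]},{"claw": 1,"linear": [0.2,0,0],"rotation": [0,0,0]},{"claw": 1,"linear": [0,0,0],"rotation": [0,0,0]}])

```text
time: 27.28
position: [0.6521, -0.0704, 0.0486]
tool_rot: [0.027, 1.571, -0.024]
ft_force: [-0.4, -0.1, 6.8]
grip_width: 0.562
```

Run:
```python
from h import *
go((.652,-.0705,.049),-2)
```

```text
t 27.28 pos [ 0.6521 -0.0704  0.0486] jaw -1.88 toolx [-0.     0.002 -1.   ] w 0.562 F [-0.4 -0.1  6.8]
units [-0.02 -0.   -0.  ] len 0.0
rot units [ 0.001 -0.    -0.001]
```

Emit:
play_rows(targets=[{"claw": 0.32,"linear": [0,0,0],"rotation": [0,0,0]},{"claw": 0.32,"linear": [0,0,0],"rotation": [0,0,0]},{"claw": 0.32,"linear": [0,0,0],"rotation": [0,0,0]},{"claw": 0.32,"linear": [0,0,0],"rotation": [0,0,0]},{"claw": 0.32,"linear": [-0.4,0,0],"rotation": [0,0,0]},{"claw": 0.32,"linear": [-0.8,0,0],"rotation": [0,0,0]},{"claw": 0.32,"linear": [-1,0,0],"rotation": [0,0,0]},{"claw": 0.32,"linear": [-1,0,0],"rotation": [0,0,0]},{"claw": 0.32,"linear": [-1,0,0],"rotation": [0,0,0]},{"claw": 0.32,"linear": [0,0,0],"rotation": [0,0,0]}])

```text
time: 28.12
position: [0.6537, -0.0713, 0.1642]
tool_rot: [0.027, 1.566, -0.025]
ft_force: [-0.0, -0.6, 0.8]
grip_width: 0.678
```

Run:
```python
from h import *
go((.436,-.316,.13),-20)
go((.436,-.316,.13),-2);look('w12')
```

```text
t 28.12 pos [ 0.6537 -0.0713  0.1642] jaw -1.92 toolx [ 0.005  0.001 -1.   ] w 0.678 F [-0.  -0.6  0.8]
units [  1.31 -10.07  -8.38] len 0.329
rot units [ 0.201  0.003 -0.001]
t 28.12 pos [ 0.6537 -0.0713  0.1642] jaw -1.92 toolx [ 0.005  0.001 -1.   ] w 0.678 F [-0.  -0.6  0.8]
units [  1.31 -10.07  -8.38] len 0.329
rot units [ 0.001  0.003 -0.001]
```

Emit:
play_rows(targets=[{"claw": 0.3,"linear": [0,-0.6,-0.5],"rotation": [0,0.003,0]},{"claw": 0.3,"linear": [0,-0.95,-0.8],"rotation": [0,0,0]},{"claw": 0.3,"linear": [0,-0.95,-0.8],"rotation": [0,0,0]},{"claw": 0.3,"linear": [0,-0.95,-0.8],"rotation": [0,0,0]},{"claw": 0.3,"linear": [0,-0.95,-0.8],"rotation": [0,0,0]},{"claw": 0.3,"linear": [0,-0.95,-0.8],"rotation": [0,0,0]},{"claw": 0.3,"linear": [0,-0.95,-0.8],"rotation": [0,0,0]},{"claw": 0.3,"linear": [0,-0.95,-0.8],"rotation": [0,0,0]},{"claw": 0.3,"linear": [0,-0.95,-0.8],"rotation": [0,0,0]},{"claw": 0.3,"linear": [0,-0.6,-0.6],"rotation": [0,0,0]}])

```text
time: 29.0
position: [0.4448, -0.2905, 0.1564]
tool_rot: [0.023, 1.58, -0.014]
ft_force: [0.6, -0.2, 0.0]
grip_width: 0.698
```

Run:
```python
from h import *
go((.436,-.316,.12),-20)
```

```text
t 29.0 pos [ 0.4448 -0.2905  0.1564] jaw -1.35 toolx [-0.009  0.006 -1.   ] w 0.698 F [ 0.6 -0.2  0. ]
units [ 1.45 -1.04 -0.31] len 0.045
rot units [ 0.207 -0.007 -0.003]
```

Emit:
play_rows(targets=[{"claw": 0.3,"linear": [0.4,-0.5,-0.2],"rotation": [0,-0.007,-0.003]},{"claw": 0.3,"linear": [0.3,-0.4,-0.1],"rotation": [0.07,0,0]},{"claw": 0.3,"linear": [0,0,0],"rotation": [0.07,0,0]},{"claw": 0.3,"linear": [0,0,0],"rotation": [0.07,0,0]},{"claw": 0.3,"linear": [0,0,0],"rotation": [0,0,0]},{"claw": 0.3,"linear": [0,0,0],"rotation": [0,0,0]}])

```text
time: 29.5
position: [0.4208, -0.3212, 0.1349]
tool_rot: [0.305, 1.556, -0.298]
ft_force: [0.4, 0.1, -0.3]
grip_width: 0.704
```

Run:
```python
from h import *
go((.436,-.316,.1),-20);c,im=look('w13')
H,S,V=cv2.split(cv2.cvtColor(im,cv2.COLOR_BGR2HSV))
q=proj(c,(.436,-.316,.027))[0];print(q)
x,y=map(int,q);cv2.imwrite('pics/w13c.png',cv2.resize(im[y-100:y+100,x-130:x+130],None,fx=2.5,fy=2.5));print(x-130,y-100)
```

```text
t 29.5 pos [ 0.4208 -0.3212  0.1349] jaw -22.0 toolx [-0.005  0.005 -1.   ] w 0.704 F [ 0.4  0.1 -0.3]
units [1.39 0.42 0.5 ] len 0.038
rot units [-0.022 -0.004 -0.002]
[339.63228489 216.45546909]
209 116
```

View pics/w13c.png

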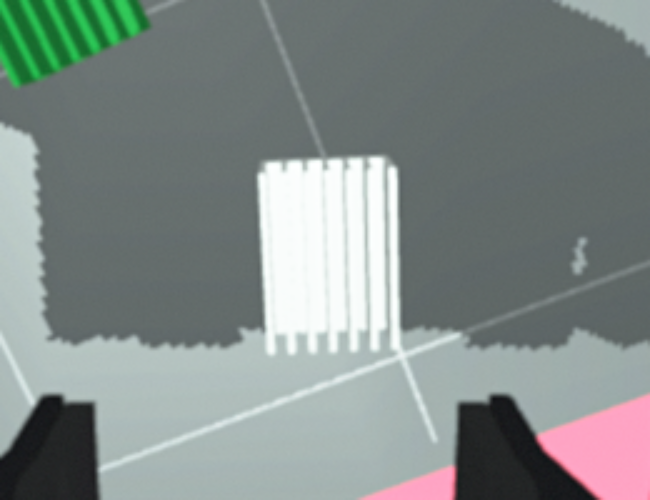

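Run:
```python
from h import *
s=get_state();s['position']=np.array([.4208,-.3212,.1349]);s['tool_rot']=np.array([.305,1.556,-.298]);c=cam('wrist',s)
p=cast(c,np.array([(262,172),(395,168),(400,348),(270,352)])/2.5+[209,116],.027)[:,:2]
print(p.mean(0).round(4));e=(p[1]+p[2]-p[0]-p[3])/2;f=(p[0]+p[1]-p[2]-p[3])/2
print(np.linalg.norm(e),np.linalg.norm(f),np.degrees(np.arctan2(e[1],e[0])),np.degrees(np.arctan2(f[1],f[0])))
go((*p.mean(0),.05),-20)
```

```text
[ 0.4362 -0.3194]
0.03551307943453743 0.05004132510669138 -20.04218711824238 70.90195022581891
t 29.55 pos [ 0.4208 -0.3211  0.1348] jaw -21.99 toolx [-0.005  0.005 -1.   ] w 0.698 F [-0.3  0.1  0.1]
units [3.39 0.29 0.57] len 0.086
rot units [-0.022 -0.004 -0.002]
```

Emit:
play_rows(targets=[{"claw": 0.3,"linear": [0,0.3,0.57],"rotation": [-0.025,-0.004,-0.002]},{"claw": 0.3,"linear": [0,0,0],"rotation": [0,0,0]},{"claw": 0.3,"linear": [0.6,0,0],"rotation": [0,0,0]},{"claw": 0.3,"linear": [0.8,0,0],"rotation": [0,0,0]},{"claw": 0.3,"linear": [0.8,0,0],"rotation": [0,0,0]},{"claw": 0.3,"linear": [0.6,0,0],"rotation": [0,0,0]},{"claw": 0.3,"linear": [0,0,0],"rotation": [0,0,0]}])

```text
time: 30.13
position: [0.4363, -0.3186, 0.0632]
tool_rot: [0.26, 1.555, -0.258]
ft_force: [-1.1, 0.3, 0.2]
grip_width: 0.7
```

Run:
```python
from h import *
go((.4362,-.3185,.009),-19.5)
```

```text
t 30.13 pos [ 0.4363 -0.3186  0.0632] jaw -18.88 toolx [ 0.001  0.001 -1.   ] w 0.7 F [-1.1  0.3  0.2]
units [ 2.17  0.   -0.01] len 0.054
rot units [ 0.007  0.    -0.001]
```

Emit:
play_rows(targets=[{"claw": 0.3,"linear": [0.5,0,0],"rotation": [0.007,0,0]},{"claw": 0.3,"linear": [0.6,0,0],"rotation": [0,0,0]},{"claw": 0.3,"linear": [0.6,0,0],"rotation": [0,0,0]},{"claw": 0.3,"linear": [0.4,0,0],"rotation": [0,0,0]},{"claw": 0.3,"linear": [0,0,0],"rotation": [0,0,0]}])

```text
time: 30.55
position: [0.4369, -0.3189, 0.0096]
tool_rot: [0.267, 1.551, -0.265]
ft_force: [-0.2, 0.7, 0.0]
grip_width: 0.702
```

Run:
```python
from h import *
go((.4362,-.3185,.009),-19.5)
```

```text
t 30.55 pos [ 0.4369 -0.3189  0.0096] jaw -19.44 toolx [ 0.003  0.001 -1.   ] w 0.702 F [-0.2  0.7  0. ]
units [ 0.02  0.01 -0.03] len 0.001
rot units [ 0.001  0.002 -0.001]
```

Emit:
play_rows(targets=[{"claw": 1,"linear": [0,0,0],"rotation": [0,0,0]},{"claw": 1,"linear": [0,0,0],"rotation": [0,0,0]},{"claw": 1,"linear": [0,0,0],"rotation": [0,0,0]},{"claw": 1,"linear": [0,0,0],"rotation": [0,0,0]},{"claw": 1,"linear": [0,0,0],"rotation": [0,0,0]},{"claw": 1,"linear": [0,0,0],"rotation": [0,0,0]},{"claw": 1,"linear": [0,0,0],"rotation": [0,0,0]},{"claw": 1,"linear": [0,0,0],"rotation": [0,0,0]}], newtons=20)

```text
time: 31.22
position: [0.439, -0.3203, 0.0131]
tool_rot: [0.266, 1.546, -0.266]
ft_force: [0.3, -0.8, -0.9]
grip_width: 0.412
```

Emit:
play_rows(targets=[{"claw": 1,"linear": [-0.4,0,0],"rotation": [0,0,0]},{"claw": 1,"linear": [-0.9,0,0],"rotation": [0,0,0]},{"claw": 1,"linear": [-1,0,0],"rotation": [0,0,0]},{"claw": 1,"linear": [-1,0,0],"rotation": [0,0,0]},{"claw": 1,"linear": [-1,0,0],"rotation": [0,0,0]},{"claw": 1,"linear": [-1,0,0],"rotation": [0,0,0]},{"claw": 1,"linear": [0,0,0],"rotation": [-0.075,0,0]},{"claw": 1,"linear": [0,0,0],"rotation": [-0.075,0,0]},{"claw": 1,"linear": [0,0,0],"rotation": [-0.06,0,0]},{"claw": 1,"linear": [0,0,0],"rotation": [0,0,0]}])

```text
time: 32.05
position: [0.4364, -0.3216, 0.1582]
tool_rot: [-0.002, 1.561, -0.001]
ft_force: [0.7, -0.5, 0.2]
grip_width: 0.413
```

Run:
```python
from h import *
go((.52,.21,.14),-2)
```

```text
t 32.05 pos [ 0.4364 -0.3216  0.1582] jaw 0.05 toolx [ 0.01  -0.002 -1.   ] w 0.413 F [ 0.7 -0.5  0.2]
units [ 0.72 21.26  3.36] len 0.538
rot units [0.023 0.006 0.001]
```

Emit:
play_rows(targets=[{"claw": 1,"linear": [0,0.6,0.1],"rotation": [0.02,0.006,0]},{"claw": 1,"linear": [0,1,0.15],"rotation": [0,0,0]},{"claw": 1,"linear": [0,1,0.15],"rotation": [0,0,0]},{"claw": 1,"linear": [0,1,0.15],"rotation": [0,0,0]},{"claw": 1,"linear": [0,1,0.15],"rotation": [0,0,0]},{"claw": 1,"linear": [0,1,0.15],"rotation": [0,0,0]},{"claw": 1,"linear": [0,1,0.15],"rotation": [0,0,0]},{"claw": 1,"linear": [0,1,0.15],"rotation": [0,0,0]},{"claw": 1,"linear": [0,1,0.15],"rotation": [0,0,0]},{"claw": 1,"linear": [0,1,0.15],"rotation": [0,0,0]}])

```text
time: 32.88
position: [0.4821, -0.0846, 0.1612]
tool_rot: [0.061, 1.568, -0.071]
ft_force: [0.3, -0.0, -0.6]
grip_width: 0.415
```

Run:
```python
from h import *
go((.62,.213,.15),-2)
```

```text
t 32.88 pos [ 0.4821 -0.0846  0.1612] jaw -4.8 toolx [ 0.002 -0.006 -1.   ] w 0.415 F [ 0.3 -0.  -0.6]
units [ 0.38 12.32  4.5 ] len 0.328
rot units [-0.031  0.001  0.004]
```

Emit:
play_rows(targets=[{"claw": 1,"linear": [0,0.8,0.25],"rotation": [-0.031,0,0.004]},{"claw": 1,"linear": [0,1,0.35],"rotation": [0,0,0]},{"claw": 1,"linear": [0,1,0.35],"rotation": [0,0,0]},{"claw": 1,"linear": [0,1,0.35],"rotation": [0,0,0]},{"claw": 1,"linear": [0,1,0.35],"rotation": [0,0,0]},{"claw": 1,"linear": [0,1,0.35],"rotation": [0,0,0]},{"claw": 1,"linear": [0,1,0.35],"rotation": [0,0,0]},{"claw": 1,"linear": [0,1,0.35],"rotation": [0,0,0]},{"claw": 1,"linear": [0,1,0.35],"rotation": [0,0,0]},{"claw": 1,"linear": [0,1,0.35],"rotation": [0,0,0]}])

```text
time: 33.72
position: [0.5816, 0.1671, 0.1632]
tool_rot: [0.031, 1.568, -0.029]
ft_force: [1.0, -0.3, -0.5]
grip_width: 0.415
```

Run:
```python
from h import *
go((.62,.213,.14),-2)
```

```text
t 33.72 pos [0.5816 0.1671 0.1632] jaw -2.19 toolx [ 0.003  0.002 -1.   ] w 0.415 F [ 1.  -0.3 -0.5]
units [0.93 1.89 1.46] len 0.064
rot units [-0.002  0.002 -0.001]
```

Emit:
play_rows(targets=[{"claw": 1,"linear": [0,0.6,0.6],"rotation": [0,0,0]},{"claw": 1,"linear": [0.3,0.5,0.6],"rotation": [0,0,0]},{"claw": 1,"linear": [0.5,0.2,0.3],"rotation": [0,0,0]},{"claw": 1,"linear": [0,0,0],"rotation": [0,0,0]},{"claw": 1,"linear": [0,0,0],"rotation": [0,0,0]}])

```text
time: 34.13
position: [0.6235, 0.2096, 0.1414]
tool_rot: [0.023, 1.568, -0.019]
ft_force: [-0.2, 0.6, -0.4]
grip_width: 0.413
```

Run:
```python
from h import *
go((.62,.213,.08),-2);look('w14')
```

```text
t 34.13 pos [0.6235 0.2096 0.1414] jaw -1.54 toolx [ 0.003  0.003 -1.   ] w 0.413 F [-0.2  0.6 -0.4]
units [ 2.46  0.12 -0.15] len 0.062
rot units [ 0.005  0.002 -0.002]
```

View pics/w14.png

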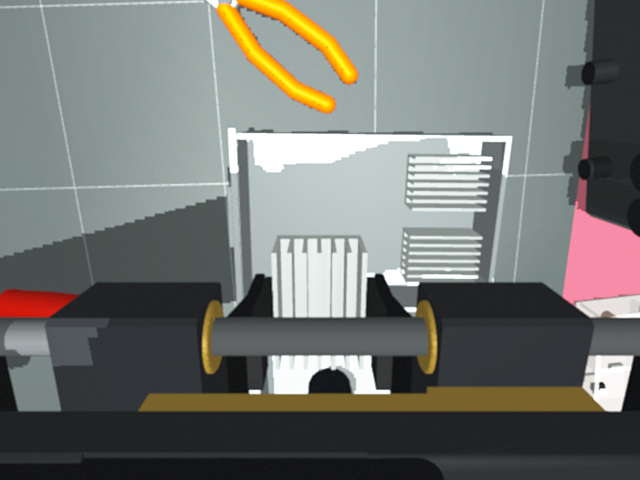

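Emit:
play_rows(targets=[{"claw": 1,"linear": [0,0.12,-0.1],"rotation": [0.005,0.002,-0.002]},{"claw": 1,"linear": [0.6,0,0],"rotation": [0,0,0]},{"claw": 1,"linear": [0.8,0,0],"rotation": [0,0,0]},{"claw": 1,"linear": [0.8,0,0],"rotation": [0,0,0]},{"claw": 1,"linear": [0,0,0],"rotation": [0,0,0]},{"claw": 1,"linear": [0,0,0],"rotation": [0,0,0]}])

```text
time: 34.68
position: [0.6207, 0.2095, 0.091]
tool_rot: [0.035, 1.567, -0.032]
ft_force: [0.5, 1.0, 0.6]
grip_width: 0.41
```

Run:
```python
from h import *
s=get_state();s['position']=np.array([.6235,.2096,.1414]);s['tool_rot']=np.array([.023,1.568,-.019]);c=cam('wrist',s);print(cast(c,[(230,130),(511,138)],.044).round(4))
go((.62,.213,.018),-2)
```

```text
[[0.5701 0.2785 0.044 ]
 [0.7427 0.2693 0.044 ]]
t 34.68 pos [0.6207 0.2095 0.091 ] jaw -2.44 toolx [ 0.003  0.002 -1.   ] w 0.41 F [0.5 1.  0.6]
units [ 2.92  0.13 -0.04] len 0.073
rot units [-0.005  0.002 -0.001]
```

Emit:
play_rows(targets=[{"claw": 1,"linear": [0.5,0.13,-0.02],"rotation": [-0.004,0.002,0]},{"claw": 1,"linear": [0.7,0,0],"rotation": [0,0,0]},{"claw": 1,"linear": [0.7,0,0],"rotation": [0,0,0]},{"claw": 1,"linear": [0.5,0,0],"rotation": [0,0,0]},{"claw": 1,"linear": [0.3,0,0],"rotation": [0,0,0]},{"claw": 1,"linear": [0,0,0],"rotation": [0,0,0]}])

```text
time: 35.18
position: [0.6241, 0.2149, 0.0271]
tool_rot: [0.035, 1.562, -0.022]
ft_force: [-0.4, 0.2, -0.4]
grip_width: 0.411
```

Run:
```python
from h import *
go((.62,.213,.016),-2)
```

```text
t 35.18 pos [0.6241 0.2149 0.0271] jaw -2.08 toolx [ 0.009  0.008 -1.   ] w 0.411 F [-0.4  0.2 -0.4]
units [ 0.44 -0.09 -0.17] len 0.012
rot units [-0.001  0.006 -0.005]
```

Emit:
play_rows(targets=[{"claw": 1,"linear": [0.2,-0.05,-0.12],"rotation": [0,0.006,-0.005]},{"claw": 1,"linear": [0.2,0,0],"rotation": [0,0,0]},{"claw": 1,"linear": [0.1,0,0],"rotation": [0,0,0]}])

```text
time: 35.43
position: [0.6223, 0.2143, 0.0157]
tool_rot: [0.029, 1.569, -0.028]
ft_force: [0.5, -0.1, -0.3]
grip_width: 0.411
```

Run:
```python
from h import *
go((.62,.213,.016),-2)
```

```text
t 35.43 pos [0.6223 0.2143 0.0157] jaw -2.08 toolx [ 0.001  0.001 -1.   ] w 0.411 F [ 0.5 -0.1 -0.3]
units [-0.01 -0.05 -0.09] len 0.003
rot units [-0.001  0.001 -0.001]
```

Emit:
play_rows(targets=[{"claw": 1,"linear": [0.12,0,0],"rotation": [0,0,0]},{"claw": 1,"linear": [0.08,0,0],"rotation": [0,0,0]}])

```text
time: 35.6
position: [0.6225, 0.2144, 0.0149]
tool_rot: [0.03, 1.571, -0.027]
ft_force: [-3.8, -2.1, 9.0]
grip_width: 0.414
```

Floor contact. Release, rise, and back away.

Emit:
play_rows(targets=[{"claw": 1,"linear": [0,0,0],"rotation": [0,0,0]},{"claw": 0.4,"linear": [0,0,0],"rotation": [0,0,0]},{"claw": 0.4,"linear": [0,0,0],"rotation": [0,0,0]},{"claw": 0.4,"linear": [0,0,0],"rotation": [0,0,0]},{"claw": 0.4,"linear": [0,0,0],"rotation": [0,0,0]},{"claw": 0.4,"linear": [-0.4,0,0],"rotation": [0,0,0]},{"claw": 0.4,"linear": [-0.8,0,0],"rotation": [0,0,0]},{"claw": 0.4,"linear": [-1,0,0],"rotation": [0,0,0]},{"claw": 0.4,"linear": [-1,0,0],"rotation": [0,0,0]},{"claw": 0.4,"linear": [-1,0,0],"rotation": [0,0,0]}])

```text
time: 36.43
position: [0.6191, 0.2129, 0.12]
tool_rot: [0.026, 1.579, -0.031]
ft_force: [0.3, 0.9, 0.3]
grip_width: 0.598
```

Emit:
play_rows(targets=[{"claw": 0.4,"linear": [-1,0.3,-0.3],"rotation": [0,0,0]},{"claw": 0.4,"linear": [-1,0.9,-0.6],"rotation": [0,0,0]},{"claw": 0.4,"linear": [0,1,-0.6],"rotation": [0,0,0]},{"claw": 0.4,"linear": [0,1,-0.6],"rotation": [0,0,0]},{"claw": 0.4,"linear": [0,1,-0.6],"rotation": [0,0,0]},{"claw": 0.4,"linear": [0,1,-0.6],"rotation": [0,0,0]},{"claw": 0.4,"linear": [0,1,-0.6],"rotation": [0,0,0]},{"claw": 0.4,"linear": [0,1,-0.6],"rotation": [0,0,0]},{"claw": 0.4,"linear": [0,0.6,-0.4],"rotation": [0,0,0]},{"claw": 0.4,"linear": [0,0,0],"rotation": [0,0,0]}])

```text
time: 37.27
position: [0.5073, 0.4188, 0.1904]
tool_rot: [0.043, 1.56, -0.031]
ft_force: [-0.6, 1.1, 0.1]
grip_width: 0.599
```

Run:
```python
from h import *
go()
im=get_image('top');v=im[110:345,100:520];cv2.imwrite('pics/f1.png',cv2.resize(v,(800,448),interpolation=cv2.INTER_CUBIC))
im=get_image('scene');cv2.imwrite('pics/f2.png',cv2.resize(im[100:480,100:560],(726,600),interpolation=cv2.INTER_CUBIC))
```

```text
t 37.27 pos [0.5073 0.4188 0.1904] jaw -2.71 toolx [ 0.011  0.008 -1.   ] w 0.599 F [-0.6  1.1  0.1]
```

View pics/f1.png

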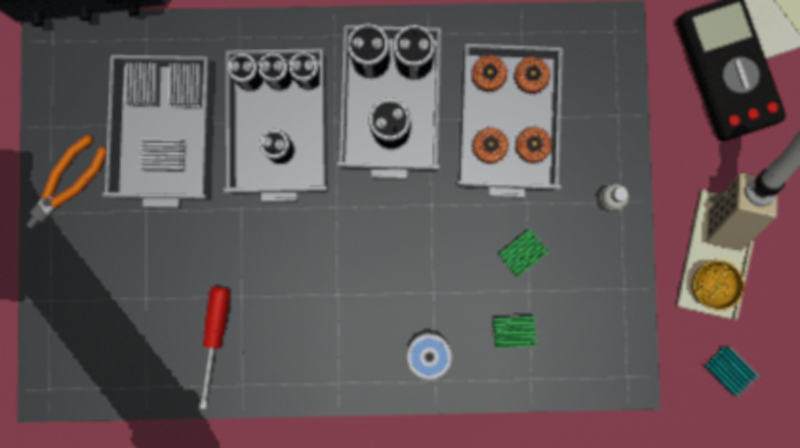

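View pics/f2.png

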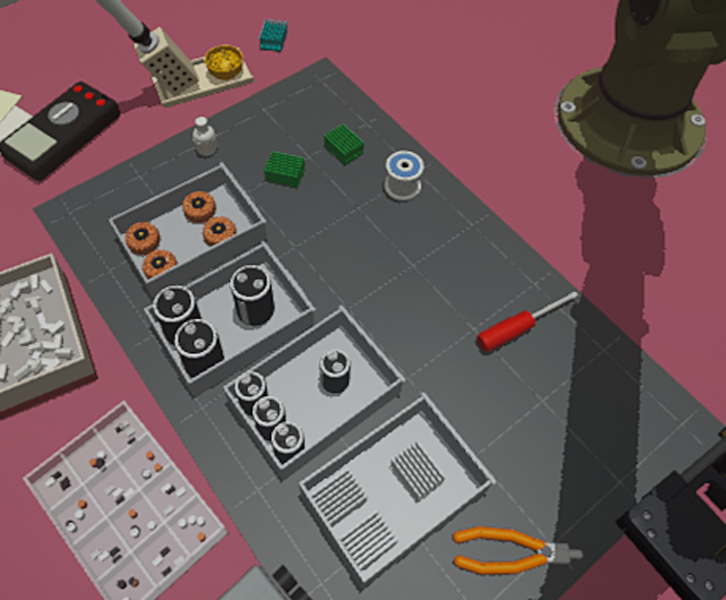

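The two final views show every part in its own drawer: chokes at (490,146) and (534,146), large cap at (390,122), small cap at (275,146) and sink at (163,155), all in the top crop. All of them are upright or flat. The stand, screwdriver and spool haven't moved, and the gripper is clear of everything. I'm handing the job in.

```bash
python3 -c "
from bench import *
print(close_job())"
```

```text
the job is handed in; nothing more can be done
None
```

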